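# Make up the filtration kit and the column kit

## Task

Make up two kits from the stock on the bench. In the rack with the shallow round seat: the syringe lying in the V saddles, the syringe filter flat in the round seat with its stem up, and a vial standing in the cup. In the rack that already has two fittings standing in it: the short column lying in the V saddles and the other vial standing in the cup.

Things in the scene. Friction and masses are not known exactly. Their poses are not given: they have to be found in the camera images.
- syringe: clear 10 ml syringe lying down, 132 mm long along its y axis; origin under the middle of its length, z up. Barrel 17 mm thick, axis at z = 9 mm, from y = -66 (nozzle) to +28 mm, 24 mm wide flange at +28 to +30, thin plunger to +66. Take it round the barrel's middle (y = -19 mm); that point belongs midway between the saddles, so that both carry the barrel, either way round
- short_column: short packed column lying down: beige tube with end nuts and red plugs, 162 mm long along its y axis; origin under the middle, z up. Tube 15 mm thick, axis at z = 8 mm; end nuts 16 mm wide, 57 to 70 mm from the middle. Its middle belongs midway between the saddles, either way round. (A longer one, 192 mm, lies at the right end of the bench: not wanted)
- disc_filter: blue and white syringe filter: round disc 26 mm across with a narrow stem on top, 14 mm tall in all, lying flat, rim in the lowest 5 mm; origin at the centre of its underside, z up. Take it low by the rim
- vial_1: small clear glass vial with a white cap, standing, 16 mm across, 38 mm tall; origin at the centre of its foot, z up; the two vials are alike and interchangeable
- vial_2: small clear glass vial with a white cap, standing, 16 mm across, 38 mm tall; origin at the centre of its foot, z up; the two vials are alike and interchangeable
- filter_rack: fixed grey rack 124 x 110 mm, base top at z = 8 mm, told by its round seat; origin: centre of underside, z up. V saddles at x = +-32, y = -27 mm (10 mm thick, 40 mm mouth, apex z = 14, tips z = 34) carry a tube along x, its underside then at z = 17. Vial cup at (-36, 30): bore 25, mouth 35, floor z = 11, rim z = 30. Filter seat at (33, 30): bore 34, floor z = 11, rim z = 16
- column_rack: fixed grey rack of the same size, told by two beige fittings standing fixed in it at x = -45 and -22, y = 30 mm (tops at z = 34); origin: centre of underside, z up. V saddles exactly as on filter_rack (x = +-32, y = -27 mm; a tube lies along x, underside at z = 17). Vial cup at (36, 30): bore 25, mouth 35, floor z = 11, rim z = 30 mm
Mind the look-alikes: they are no part of the job. Leave any pink or yellow look-alike of the vial_2 alone.

How it is judged:
At the end, for the whole second after the job is handed in: Seat rack: syringe level in both V saddles, barrel middle within 10 mm of midway; filter flat, stem up, in the seat; a vial upright in the cup. Fittings rack: short column level in both saddles within 12 mm of midway; other vial upright in the cup. Vials, filter within 8 mm of centre; all at rest (y of syringe in the frame of filter_rack between -0.035 and -0.019 m and z of syringe in the frame of filter_rack between 0.013 and 0.021 m and angle between the y axis of syringe and the x axis of filter_rack, either way round below 0.15 rad and angle between syringe's own y axis and vertical between 1.451 and 1.691 rad and linear speed of each of syringe, disc_filter, short_column below 0.02 m/s and (x of syringe in the frame of filter_rack between 0.009 and 0.029 m or x of syringe in the frame of filter_rack between -0.029 and -0.009 m) and x of disc_filter in the frame of filter_rack between 0.025 and 0.041 m and y of disc_filter in the frame of filter_rack between 0.022 and 0.038 m and z of disc_filter in the frame of filter_rack between 0.008 and 0.014 m and angle between disc_filter's own z axis and vertical below 0.15 rad and y of short_column in the frame of column_rack between -0.035 and -0.019 m and z of short_column in the frame of column_rack between 0.013 and 0.021 m and angle between the y axis of short_column and the x axis of column_rack, either way round below 0.15 rad and angle between short_column's own y axis and vertical between 1.451 and 1.691 rad and x of short_column in the frame of column_rack between -0.012 and 0.012 m and (((x of vial_1 in the frame of filter_rack between -0.044 and -0.028 m and y of vial_1 in the frame of filter_rack between 0.022 and 0.038 m and z of vial_1 in the frame of filter_rack between 0.008 and 0.014 m and angle between vial_1's own z axis and vertical below 0.15 rad and linear speed of vial_1 below 0.02 m/s) and (x of vial_2 in the frame of column_rack between 0.028 and 0.044 m and y of vial_2 in the frame of column_rack between 0.022 and 0.038 m and z of vial_2 in the frame of column_rack between 0.008 and 0.014 m and angle between vial_2's own z axis and vertical below 0.15 rad and linear speed of vial_2 below 0.02 m/s)) or ((x of vial_2 in the frame of filter_rack between -0.044 and -0.028 m and y of vial_2 in the frame of filter_rack between 0.022 and 0.038 m and z of vial_2 in the frame of filter_rack between 0.008 and 0.014 m and angle between vial_2's own z axis and vertical below 0.15 rad and linear speed of vial_2 below 0.02 m/s) and (x of vial_1 in the frame of column_rack between 0.028 and 0.044 m and y of vial_1 in the frame of column_rack between 0.022 and 0.038 m and z of vial_1 in the frame of column_rack between 0.008 and 0.014 m and angle between vial_1's own z axis and vertical below 0.15 rad and linear speed of vial_1 below 0.02 m/s)))); the robot touches nothing.
It also fails if it takes over 128 s, if anything falls off the work surface, if the arm or the gripper's body presses on something with over 40 N, if the wrist force passes 120 N, or if a joint passes its speed limit or range.

## Robot

A 7-joint arm with a two-finger parallel gripper is mounted at the origin on a cart in front of the work surface, level with it; the furniture and walls round the work are solid. World frame = base frame: x ahead of the robot, y to its left, z up, the work surface at z = 0. Lengths are in m, angles in rad, forces in N, time in s.
With the tool pointing down it reaches from about 0.4 to 0.875 m from the base axis. Payload 6.5 kg.
Tool frame: the origin (TCP) lies at the very end of the fingers, on their centre line; the grasp point (between the pads) lies 19 mm behind it; z points along the fingers, y is the direction in which the jaws open and shut (so a half turn about z gives the same grasp; the last joint's range is limited). The gripper opens to 85 mm and grips with 20 to 120 N. Pads are 22 mm wide; open, the fingers measure 114 mm over their backs; the gripper's body (76 mm by 85 mm) begins 54 mm behind the grasp point. The pads swing forward as they close: fully open they stand 13 mm farther back than shut.
Start: joints at [1.1, 0.536, -0.004, 1.538, 0.003, 1.067, -0.071], TCP at [0.256, -0.597, 0.231] pointing down, gripper open.
Joint ranges: [-2.7, 2.7], [-0.37, 2.16], [-1.27, 1.26], [0.24, 2.4], [-1.31, 4.45], [0.19, 1.91], [-2.76, 2.76]. Speed limits (rad/s): [2.39, 2.39, 3.14, 3.14, 3.14, 3.14, 3.14].

## Interface

Orientations are given as a rotation vector (axis times angle).
In Python, from workcell import ctrl gives the robot as it stands. The module is installed in compiled form; this text tells all that it offers.
- The arm moves only by the tool servo_tool, never from a script. Its argument "motion" is a list of rows, each an object of numbers: "gripper": the opening, from 0 (shut) to 1 (fully open); "tx", "ty", "tz": the shift along the tool's x, y, z normalised to -1 to 1, where 1 is 0.15 m; "ax", "ay", "az": the turn, a rotation vector about the tool's x, y, z normalised to -1 to 1, where 1 is pi rad. A call has 1 to 20 rows; each row is the pose to reach, as a shift and turn from the pose measured when the call began, along the tool's axes at that moment, turning the shorter way round; what a row does not reach only later rows make up. A row lasts 1/12 s, in which the tool goes at most 41.7 mm and 7.16 degrees, less where a joint would pass 70% of its speed; a pose out of reach is approached as far as the arm can. A call with a number of a shift or a turn outside -1 to 1 is refused whole. A call with a gripper value outside its range is refused whole. The fingers move at their own pace and stop on an object; "grip_force" is the grip in N (left out, the last holds). Time passes only in rows, so rows that repeat a pose let the fingers close. It gives the time, the measured TCP pose, the force and the opening at its end, in the units of the state.
- ctrl.state(): the state, without advancing time (a new reading comes with each control period).
- ctrl.capture(name): name is "side" or "top"; returns the picture (480x640x3 uint8, red, green, blue); there is no depth.
- ctrl.get_calibration(name): a dict with "K" (3x3 intrinsics, pixels), "view" (4x4, takes a point from world to camera coordinates). Camera axes: x right, y down, z forward; pixel columns grow to the right and rows downward; lengths in m; the calibration is good to about 2 mm. A picture is of the moment at which its call begins. get_calibration takes no time and is no camera call.
- ctrl.job_done(): hands the job in, once; it reports no verdict.
Trained networks look in the newest picture that a camera, given by its name, has taken for a name from the list of things; names that differ only in an ending like _2 or _b are one class to them, and where a whole thing is asked for, a point or a joint stands for the part that bears it (a point fixed in the world has none). Each returns a list of dicts, best first, with "confidence" (0 to 1); they miss things now and then, are a little off and sometimes report something else, mostly with a low value. They report only what shows in the picture. A call takes as long as a camera call. They do not tell look-alikes from the thing itself.
- ctrl.silhouettes(camera, query): "region" (480x640 bool, what is visible of it) and "position" ([column, row] in pixels, amid what is visible of it).
- ctrl.landmark_of(camera, query): "position" ([column, row] in pixels: a listed point, or the origin of a listed thing).
The state is a dict: "time": time; "joint_pos": joint angles; "joint_velocities": joint speeds; "joint_efforts": joint torques, N m; "tool_pos": TCP position; "orientation": TCP orientation; "force": force on the tool from outside, world axes, zero at the start; "torque": the same for the moment, N m; "grip_width": finger opening in m.
Only numpy, scipy, OpenCV 4.12 (cv2) and the standard library are available. Lean on these libraries where they do the work, as an engineer would, in place of code of your own. Each camera call takes 0.05 s, during which the arm holds its last target.

## Working session

There is one attempt and no reset: what is moved stays moved. The work goes in short steps, Python scripts to look and compute and a tool call to move; the robot and the scene stay as the last step left them, time stands still between calls to the robot, and variables do not carry over. Pictures are saved under pics/ and viewed, and the job is handed in when it is done.

Besides the shell and the picture viewer there is one more tool, called after "Emit:" in YAML: its name, and indented under it one key for each argument. servo_tool: Moves the arm, as the interface text tells. Scaled input: -1 to 1 covers 0.15 m each way for a shift and pi rad each way for a turn. Its arguments: {"type":"object","properties":{"motion":{"type":"array","items":{"type":"object","properties":{"gripper":{"type":"number"},"tx":{"type":"number"},"ty":{"type":"number"},"tz":{"type":"number"},"ax":{"type":"number"},"ay":{"type":"number"},"az":{"type":"number"}}}},"grip_force":{"type":"number"}},"required":["motion"]}

```bash
mkdir -p pics && cat > h.py <<'E'
import numpy as np, cv2
from workcell import ctrl
from scipy.spatial.transform import Rotation as R
def cal(n):
    c=ctrl.get_calibration(n); return np.array(c["K"]),np.array(c["view"])
def proj(n,p):
    K,V=cal(n); p=np.atleast_2d(p); q=(V@np.c_[p,np.ones(len(p))].T)[:3]; u=K@q; return (u[:2]/u[2]).T
def onplane(n,px,z):
    K,V=cal(n); d=np.linalg.inv(K)@np.array([px[0],px[1],1.]); Rm=V[:3,:3]; c=-Rm.T@V[:3,3]; d=Rm.T@d
    return c+d*(z-c[2])/d[2]
def save(im,f): cv2.imwrite("pics/"+f,im[:,:,::-1])
E
python3 - <<'E'
from h import *
s=ctrl.state(); print({k:np.round(v,3) for k,v in s.items()})
for n in ("top","side"):
    save(ctrl.capture(n),n+"0.png"); K,V=cal(n); print(n,K.round(1).tolist(),(-V[:3,:3].T@V[:3,3]).round(3),V[:3,:3].round(2).tolist())
E
```

```text
{'time': np.float64(0.0), 'joint_pos': array([ 1.1  ,  0.537, -0.004,  1.539,  0.003,  1.067, -0.071]), 'joint_velocities': array([-0.001, -0.002, -0.001, -0.001, -0.001,  0.001,  0.001]), 'joint_efforts': array([ 0.0000e+00, -5.8342e+01,  1.0490e+00, -2.5910e+01,  1.2000e-02,
        1.0000e-02,  0.0000e+00]), 'tool_pos': array([ 0.256, -0.597,  0.23 ]), 'orientation': array([-3.076e+00, -6.310e-01,  1.000e-03]), 'force': array([-0.359,  0.413, -1.086]), 'torque': array([-0.033,  0.082,  0.04 ]), 'grip_width': np.float64(0.086)}
top [[561.9, 0.0, 322.5], [0.0, 561.9, 235.0], [0.0, 0.0, 1.0]] [0.36  0.133 1.192] [[0.02, -1.0, -0.0], [-0.99, -0.02, -0.13], [0.13, 0.0, -0.99]]
side [[541.8, 0.0, 322.7], [0.0, 541.8, 240.2], [0.0, 0.0, 1.0]] [0.261 0.959 0.606] [[-0.96, -0.29, -0.02], [-0.14, 0.52, -0.84], [0.25, -0.81, -0.54]]
```

View pics/top0.png

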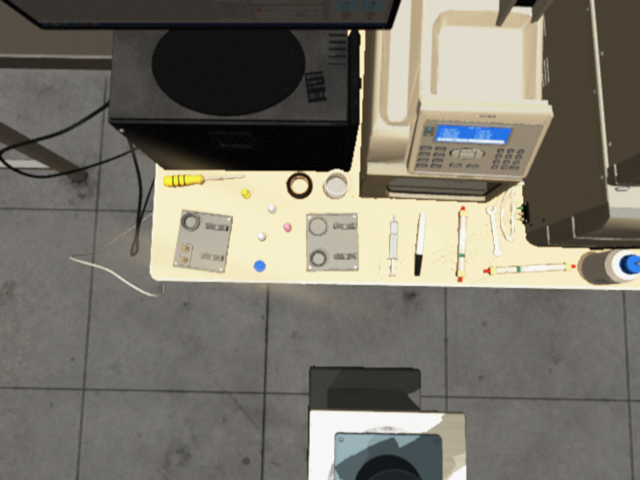

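View pics/side0.png

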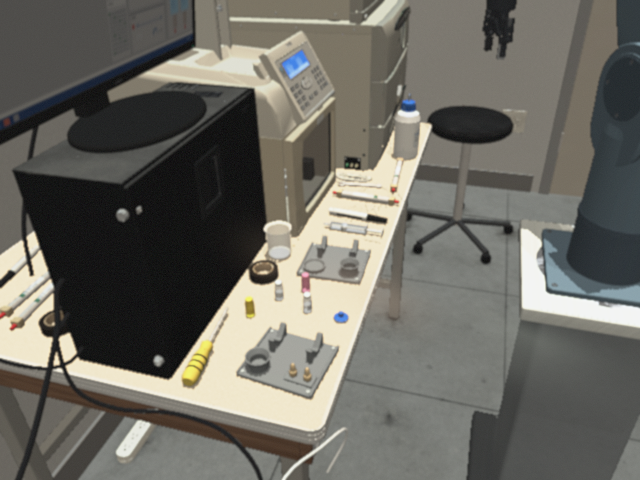

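```bash
python3 - <<'E'
from h import *
import pickle
out={}
for n in ("top",):
  for q in ("syringe","short_column","disc_filter","vial_1","filter_rack","column_rack"):
    for k,f in (("L",ctrl.landmark_of),("S",ctrl.silhouettes)):
      r=f(n,q); out[n,q,k]=r
      for d in r: print(n,q,k,round(d["confidence"],2),np.round(d["position"],1),d["region"].sum() if k=="S" else onplane(n,d["position"],0).round(3))
pickle.dump(out,open("det.pkl","wb"))
print(ctrl.state()["time"])
E
```

```text
top syringe L 0.56 [396.3 244.1] [ 0.498 -0.019  0.   ]
top syringe S 0.59 [395.2 239.3] 372
top short_column L 0.68 [459.8 244.4] [ 0.5   -0.155  0.   ]
top short_column S 0.66 [460.8 243.9] 546
top disc_filter L 0.69 [258.7 266.5] [0.445 0.273 0.   ]
top disc_filter L 0.34 [199.1 239.6] [0.5   0.402 0.   ]
top vial_1 L 0.57 [272.5 206.7] [0.574 0.247 0.   ]
top vial_1 L 0.53 [285.6 228.3] [0.528 0.218 0.   ]
top vial_1 L 0.49 [245.6 195.7] [0.597 0.306 0.   ]
top vial_1 L 0.48 [256.6 237.2] [0.507 0.279 0.   ]
top vial_1 S 0.63 [245.7 191.7] 63
top vial_1 S 0.61 [271.2 206.2] 55
top vial_1 S 0.38 [259.7 236.7] 74
top vial_1 S 0.36 [286.5 225.8] 59
top vial_1 S 0.21 [463.5 239.4] 529
top filter_rack L 0.85 [333.1 245.2] [0.493 0.116 0.   ]
top filter_rack S 0.81 [332.9 242.1] 3104
top column_rack L 0.93 [199.2 243.2] [0.492 0.402 0.   ]
top column_rack S 0.67 [199.6 240.7] 3060
0.7
```

The top view shows:
- The seat rack is at (333,243) and the fittings rack at (202,241).
- The syringe is at (394,243), a black marker at (420,243), the short column at (461,243), and the long column lies across at (528,269).
- The clear vials with white caps are at (271,209) and (262,237). Their look-alikes are yellow at (246,194) and pink at (287,227).
- The blue disc is at (260,266).

Next I'll take close crops.

```bash
python3 - <<'E'
from h import *
a=cv2.imread("pics/top0.png"); b=cv2.imread("pics/side0.png")
def crop(im,x0,y0,x1,y1,s,f): cv2.imwrite("pics/"+f,cv2.resize(im[y0:y1,x0:x1],None,fx=s,fy=s,interpolation=cv2.INTER_CUBIC))
crop(a,165,180,300,280,5.9,"c1.png"); crop(a,295,200,480,290,4.3,"c2.png"); crop(b,230,240,390,400,3.7,"c3.png"); crop(b,290,180,410,290,5,"c4.png")
E
```

```text
(no output)
```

View pics/c1.png

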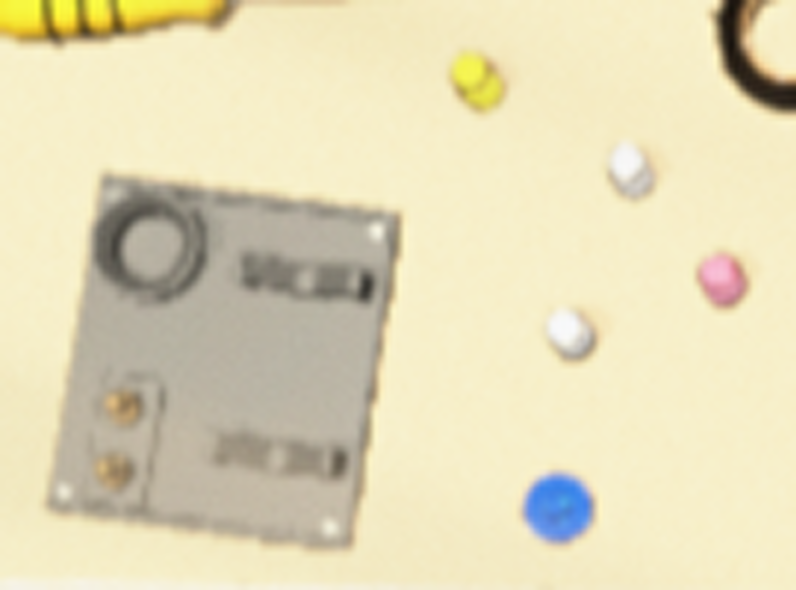

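View pics/c2.png

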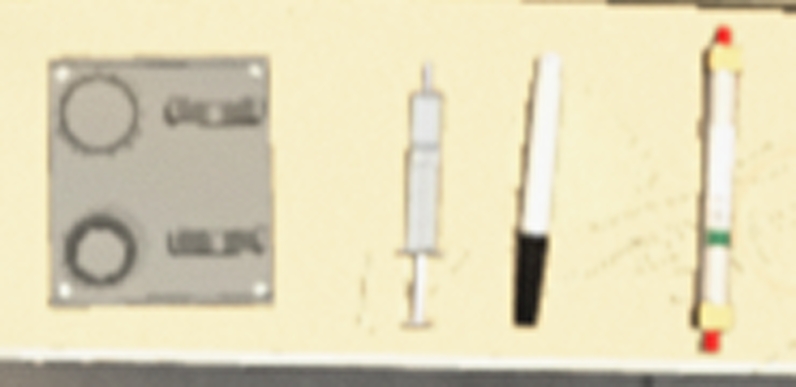

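View pics/c3.png

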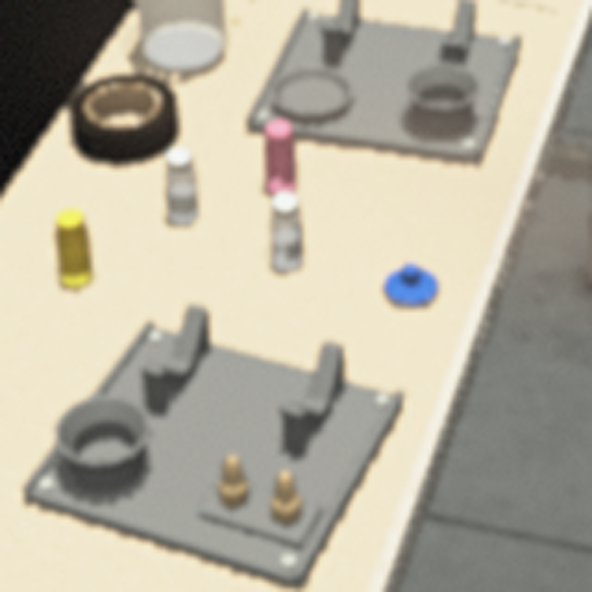

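View pics/c4.png

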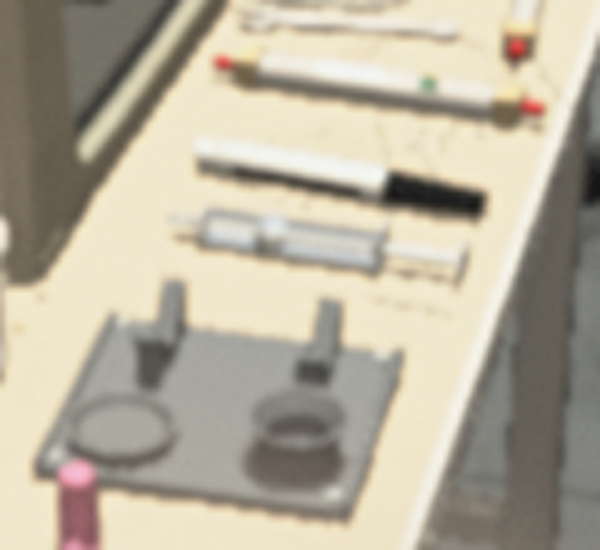

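The crops confirm the choice. The clear white-capped vials are at about (271,207) and (261,235). The yellow one at (246,194) and the pink one at (287,227) stay where they are. The column at (461,243) is about 75 px, or 160 mm, so it is the short one. The one at (528,269) is 91 px, about 192 mm. Next I'll measure poses from both cameras.

```bash
cat > meas.py <<'E'
from h import *
from scipy.optimize import least_squares
def rackmask(im,box):
    hsv=cv2.cvtColor(im,cv2.COLOR_RGB2HSV); m=((hsv[...,1]<75)&(hsv[...,2]<205)).astype(np.uint8)
    z=np.zeros_like(m); x0,y0,x1,y1=box; z[y0:y1,x0:x1]=m[y0:y1,x0:x1]
    z=cv2.morphologyEx(z,cv2.MORPH_CLOSE,np.ones((5,5)))
    n,l,s,_=cv2.connectedComponentsWithStats(z); k=1+np.argmax(s[1:,4]); return (l==k).astype(np.uint8)
E
python3 - <<'E'
from meas import *
a=cv2.imread("pics/top0.png")[:,:,::-1].copy(); b=cv2.imread("pics/side0.png")[:,:,::-1].copy()
for nm,box in (("filter",(298,205,365,280)),("column",(168,200,240,280))):
    m=rackmask(a,box); c,_=cv2.findContours(m,0,2); c=max(c,key=cv2.contourArea)
    r=cv2.minAreaRect(c); pts=cv2.boxPoints(r); w=np.array([onplane("top",p,0.008) for p in pts])
    print(nm,m.sum(),r, w[:,:2].round(4).tolist(), w.mean(0)[:2].round(4), [np.linalg.norm(w[i]-w[i-1]).round(4) for i in range(4)])
    e=[w[i]-w[i-1] for i in range(4)]; print([np.degrees(np.arctan2(v[1],v[0])).round(2) for v in e])
for nm,p,z in (("v1",(270.7,206.7),.038),("v2",(260.7,234.9),.038),("disc",(259.3,265.7),.005)):
    w=onplane("top",p,z); print(nm,w.round(4), "side px",proj("side",w).round(1))
# landmarks from side
for q in ("syringe","short_column","disc_filter","vial_1","filter_rack","column_rack"):
    for d in ctrl.landmark_of("side",q): print(q,round(d["confidence"],2),np.round(d["position"],1),onplane("side",d["position"],0)[:2].round(4))
E
```

```text
filter 2992 ((331.9999694824219, 242.0), (51.99999237060547, 57.99999237060547), 0.0) [[0.4366, 0.1718], [0.5604, 0.1747], [0.5626, 0.0638], [0.4388, 0.0623]] [0.4996 0.1181] [np.float64(0.1095), np.float64(0.1239), np.float64(0.111), np.float64(0.1238)]
[np.float64(91.14), np.float64(1.37), np.float64(-88.87), np.float64(-179.31)]
column 2983 ((202.73106384277344, 240.95965576171875), (52.26528549194336, 58.24835205078125), 8.530765533447266) [[0.4418, 0.4536], [0.5654, 0.4418], [0.5508, 0.3306], [0.4276, 0.3438]] [0.4964 0.3925] [np.float64(0.1107), np.float64(0.1242), np.float64(0.1122), np.float64(0.1239)]
[np.float64(82.65), np.float64(-5.44), np.float64(-97.48), np.float64(173.88)]
v1 [0.5672 0.2476 0.038 ] side px [[277.3 279.2]]
v2 [0.5075 0.2664 0.038 ] side px [[306.1 291. ]]
disc [0.446  0.2709 0.005 ] side px [[340.2 313.8]]
syringe 0.66 [350.3 232. ] [ 0.4967 -0.    ]
short_column 0.77 [364.6 201.4] [ 0.4979 -0.1419]
disc_filter 0.66 [337.6 315.2] [0.451  0.2699]
vial_1 0.6 [251.4 314. ] [0.5952 0.3065]
vial_1 0.48 [278.4 296.3] [0.5674 0.248 ]
vial_1 0.46 [305.8 290.9] [0.5247 0.2199]
filter_rack 0.77 [336.6 265.1] [0.4922 0.1263]
column_rack 0.61 [289.  365.1] [0.4919 0.4029]
```

```bash
python3 - <<'E'
from h import *
a=cv2.imread("pics/top0.png"); b=cv2.imread("pics/side0.png")
def crop(im,x0,y0,x1,y1,s,f): cv2.imwrite("pics/"+f,cv2.resize(im[y0:y1,x0:x1],None,fx=s,fy=s,interpolation=cv2.INTER_CUBIC))
crop(a,380,205,410,280,8,"d1.png"); crop(a,445,200,480,285,7,"d2.png")
print(onplane("top",(440,178),0.3),onplane("top",(440,196),0.0),onplane("top",(240,168),0.0))
E
```

```text
[ 0.57279426 -0.0513273   0.3       ] [ 0.60463268 -0.11308612  0.        ] [0.65801507 0.32078571 0.        ]
```

View pics/d1.png

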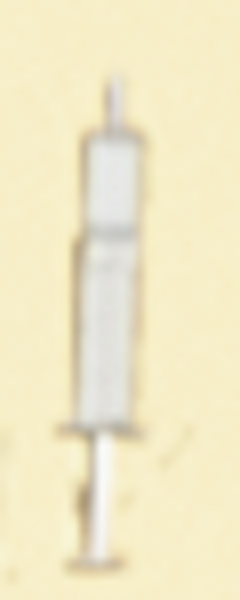

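View pics/d2.png

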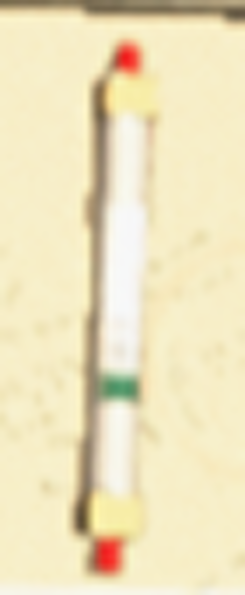

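```bash
python3 - <<'E'
from meas import *
def c(x,y,s,x0,y0): return ((x+.5)/s-.5+x0,(y+.5)/s-.5+y0)
print("column corners"); P=[]
for p in ((105,178),(398,213),(350,545),(50,508)):
    w=onplane("top",c(*p,5.9,165,180),.008); P.append(w); print(w.round(4))
for i in range(4): v=P[i]-P[i-1]; print(np.degrees(np.arctan2(v[1],v[0])).round(2),np.linalg.norm(v).round(4))
print(np.mean(P,0).round(4))
print("filter"); P=[]
for p in ((50,60),(270,60),(271,302),(50,304)):
    w=onplane("top",c(*p,4.3,295,200),.008); P.append(w); print(w.round(4))
for i in range(4): v=P[i]-P[i-1]; print(np.degrees(np.arctan2(v[1],v[0])).round(2),np.linalg.norm(v).round(4))
print(np.mean(P,0).round(4))
for n,p,z in (("seat",c(99,114,4.3,295,200),.016),("cupF",c(100,250,4.3,295,200),.03),("cupC",c(151,246,5.9,165,180),.03),("fit-22",c(122,403,5.9,165,180),.034),("fit-45",c(115,468,5.9,165,180),.034)): print(n,onplane("top",p,z).round(4))
S=lambda x,y:c(x,y,8,380,205); C=lambda x,y:c(x,y,7,445,200)
for n,p,z in (("nozzle tip",S(117,75),.009),("barrel top",S(113,133),.012),("barrel bot",S(104,428),.012),("flange",S(101,430),.012),("plunger end",S(95,565),.009)): print(n,onplane("top",p,z).round(4))
for n,p,z in (("tipU",C(126,42),.008),("nutU",C(132,97),.012),("nutD",C(116,515),.012),("tipD",C(107,575),.008)): print(n,onplane("top",p,z).round(4))
# side-image
D=lambda x,y:c(x,y,3.7,230,240); E_=lambda x,y:c(x,y,5,290,180)
for n,p,z in (("v1cap",D(178,157),.038),("v2cap",D(285,202),.038),("disc",D(411,288),.003),("cupC",D(102,430),.03),("f-45",D(286,475),.034),("f-22",D(232,460),.034),("cupF",E_(298,412),.03),("seat",E_(120,428),.016),
  ("cF",E_(112,318),.008),("cF",E_(400,352),.008),("cF",E_(348,518),.008),("cF",E_(38,470),.008),("cC",D(150,326),.008),("cC",D(402,398),.008),("cC",D(300,582),.008),("cC",D(27,494),.008),
  ("nozz",E_(172,220),.009),("barrelU",E_(205,227),.009),("flange",E_(382,247),.009),("plung",E_(465,262),.009),("colU",E_(213,63),.008),("colD",E_(544,108),.008)): print("side",n,onplane("side",p,z).round(4))
E
```

```text
column corners
[0.5622 0.4392 0.008 ]
[0.5515 0.3324 0.008 ]
[0.4311 0.3447 0.008 ]
[0.4422 0.4526 0.008 ]
-6.38 0.1208
-95.75 0.1072
174.19 0.121
84.14 0.1085
[0.4968 0.3922 0.008 ]
filter
[0.5592 0.1742 0.008 ]
[0.5614 0.065  0.008 ]
[0.4412 0.0631 0.008 ]
[0.4381 0.1713 0.008 ]
1.36 0.1212
-88.87 0.1092
-179.07 0.1202
91.66 0.1083
[0.5    0.1184 0.008 ]
seat [0.5314 0.1492 0.016 ]
cupF [0.4631 0.1471 0.03  ]
cupC [0.5344 0.4159 0.03  ]
fit-22 [0.4778 0.4223 0.034 ]
fit-45 [0.4549 0.4235 0.034 ]
nozzle tip [ 0.5619 -0.0133  0.009 ]
barrel top [ 0.5458 -0.012   0.012 ]
barrel bot [ 0.4672 -0.0099  0.012 ]
flange [ 0.4667 -0.0091  0.012 ]
plunger end [ 0.4313 -0.008   0.009 ]
tipU [ 0.5831 -0.1595  0.008 ]
nutU [ 0.5654 -0.1601  0.012 ]
nutD [ 0.4383 -0.1538  0.012 ]
tipD [ 0.4206 -0.1519  0.008 ]
side v1cap [0.5634 0.2553 0.038 ]
side v2cap [0.5039 0.2746 0.038 ]
side disc [0.4434 0.2776 0.003 ]
side cupC [0.5325 0.4254 0.03  ]
side f-45 [0.4521 0.4326 0.034 ]
side f-22 [0.475  0.4307 0.034 ]
side cupF [0.4608 0.1517 0.03  ]
side seat [0.5281 0.16   0.016 ]
side cF [0.5584 0.0754 0.008 ]
side cF [0.4395 0.0694 0.008 ]
side cF [0.434 0.182 0.008]
side cF [0.5533 0.1836 0.008 ]
side cC [0.5471 0.3391 0.008 ]
side cC [0.4271 0.353  0.008 ]
side cC [0.4383 0.4602 0.008 ]
side cC [0.5582 0.4468 0.008 ]
side nozz [ 0.5565 -0.0047  0.009 ]
side barrelU [ 0.5411 -0.0027  0.009 ]
side flange [ 0.464  -0.0062  0.009 ]
side plung [ 0.4277 -0.0033  0.009 ]
side colU [ 0.5799 -0.1528  0.008 ]
side colD [ 0.4195 -0.1482  0.008 ]
```

```bash
cat >> h.py <<'E'
def tri(pt,ps):
    A=[];b=[]
    P=[cal(n)[0]@cal(n)[1][:3] for n in("top","side")]
    X=cv2.triangulatePoints(P[0],P[1],np.array(pt,float).reshape(2,1),np.array(ps,float).reshape(2,1)); return (X[:3]/X[3]).ravel()
E
python3 - <<'E'
from h import *
print(tri((473,135),(297,65)), tri((197,210),(0,0))*0)
a=cv2.imread("pics/top0.png"); b=cv2.imread("pics/side0.png")
cv2.imwrite("pics/e1.png",np.hstack([cv2.resize(a[60:210,380:560],None,fx=2.2,fy=2.2),cv2.resize(b[20:170,230:410],None,fx=2.2,fy=2.2)]))
s=ctrl.state(); Rm=R.from_rotvec(s["orientation"]).as_matrix(); print(Rm.round(3))
E
```

```text
[ 0.63897437 -0.10152184  0.31718274] [0. 0. 0.]
[[ 0.919  0.394 -0.   ]
 [ 0.394 -0.919 -0.   ]
 [-0.    -0.    -1.   ]]
```

View pics/e1.png

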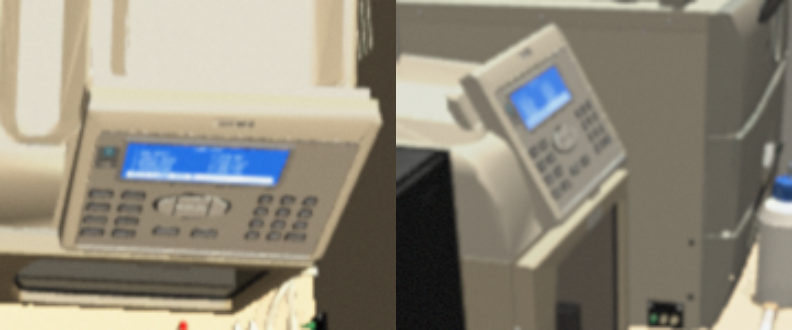

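```bash
cat > go.py <<'E'
import sys
from h import *
def go(x,y,z,yd=None,s=None):
    s=s or ctrl.state(); Rm=R.from_rotvec(s["orientation"]); p=np.array(s["tool_pos"])
    if yd is None: Rt=Rm
    else:
        a=np.radians(yd); yv=np.array([np.cos(a),np.sin(a),0]); zv=np.array([0,0,-1.]); Rt=R.from_matrix(np.c_[np.cross(yv,zv),yv,zv])
    d=Rm.inv().apply(np.array([x,y,z])-p); rv=(Rm.inv()*Rt).as_rotvec()
    print("t",np.round(d/.15,3),"a",np.round(rv/np.pi,3),"rows",np.ceil(max(np.linalg.norm(d)/.0417,np.degrees(np.linalg.norm(rv))/7.16)+1), "from",p.round(4),"time",round(float(s["time"]),2),"w",round(float(s["grip_width"]),4))
if __name__=="__main__":
    v=[float(q) for q in sys.argv[1:]]
    for i in range(0,len(v),4): go(*v[i:i+4])
E
python3 go.py 0.40 -0.30 0.2 87.3
```

```text
t [ 1.663 -1.444  0.209] a [-0.    -0.    -0.856] rows 23.0 from [ 0.256  -0.5974  0.2313] time 1.0 w 0.0854
```

Emit:
servo_tool:
  motion:
    - {"tx": 0.95,"ty": -0.82,"tz": 0.1,"az": -0.48}
    - {"tx": 0.95,"ty": -0.82,"tz": 0.1,"az": -0.48}
    - {"tx": 0.95,"ty": -0.82,"tz": 0.1,"az": -0.48}
    - {"tx": 0.95,"ty": -0.82,"tz": 0.1,"az": -0.48}
    - {"tx": 0.95,"ty": -0.82,"tz": 0.1,"az": -0.48}
    - {"tx": 0.95,"ty": -0.82,"tz": 0.1,"az": -0.48}
    - {"tx": 0.95,"ty": -0.82,"tz": 0.1,"az": -0.48}
    - {"tx": 0.95,"ty": -0.82,"tz": 0.1,"az": -0.48}
    - {"tx": 0.95,"ty": -0.82,"tz": 0.1,"az": -0.48}
    - {"tx": 0.95,"ty": -0.82,"tz": 0.1,"az": -0.48}
    - {"tx": 0.95,"ty": -0.82,"tz": 0.1,"az": -0.48}
    - {"tx": 0.95,"ty": -0.82,"tz": 0.1,"az": -0.48}

```text
$.motion[0]: bad value
```

```bash
python3 go.py 0.46 -0.18 0.15 87.3; python3 -c "
from h import *
print(ctrl.state()['joint_pos'])"
```

```text
t [ 2.346 -2.022  0.542] a [-0.    -0.    -0.856] rows 23.0 from [ 0.256  -0.5974  0.2313] time 1.0 w 0.0854
[ 1.09976734  0.5364051  -0.00441362  1.53790556  0.00261817  1.06730604
 -0.07117924]
```

Emit:
servo_tool:
  motion:
    - {"tx": 0.95,"ty": -0.82,"tz": 0.1,"ax": 0,"ay": 0,"az": -0.48,"gripper": 1}
    - {"tx": 0.95,"ty": -0.82,"tz": 0.1,"ax": 0,"ay": 0,"az": -0.48,"gripper": 1}
    - {"tx": 0.95,"ty": -0.82,"tz": 0.1,"ax": 0,"ay": 0,"az": -0.48,"gripper": 1}
    - {"tx": 0.95,"ty": -0.82,"tz": 0.1,"ax": 0,"ay": 0,"az": -0.48,"gripper": 1}
    - {"tx": 0.95,"ty": -0.82,"tz": 0.1,"ax": 0,"ay": 0,"az": -0.48,"gripper": 1}
    - {"tx": 0.95,"ty": -0.82,"tz": 0.1,"ax": 0,"ay": 0,"az": -0.48,"gripper": 1}
    - {"tx": 0.95,"ty": -0.82,"tz": 0.1,"ax": 0,"ay": 0,"az": -0.48,"gripper": 1}
    - {"tx": 0.95,"ty": -0.82,"tz": 0.1,"ax": 0,"ay": 0,"az": -0.48,"gripper": 1}
    - {"tx": 0.95,"ty": -0.82,"tz": 0.1,"ax": 0,"ay": 0,"az": -0.48,"gripper": 1}
    - {"tx": 0.95,"ty": -0.82,"tz": 0.1,"ax": 0,"ay": 0,"az": -0.48,"gripper": 1}
    - {"tx": 0.95,"ty": -0.82,"tz": 0.1,"ax": 0,"ay": 0,"az": -0.48,"gripper": 1}
    - {"tx": 0.95,"ty": -0.82,"tz": 0.1,"ax": 0,"ay": 0,"az": -0.48,"gripper": 1}
    - {"tx": 0.95,"ty": -0.82,"tz": 0.1,"ax": 0,"ay": 0,"az": -0.48,"gripper": 1}

```text
time: 2.08
tool_pos: [0.3384, -0.4284, 0.2163]
orientation: [1.806, 2.571, 0.0]
force: [0.1, 0.4, 0.0]
grip_width: 0.0852
```

```bash
python3 go.py 0.46 -0.18 0.15 87.3; python3 -c "
from h import *
print(ctrl.state()['joint_pos'])"
```

```text
t [1.283 1.324 0.442] a [ 0.     0.    -0.375] rows 11.0 from [ 0.3384 -0.4284  0.2163] time 2.08 w 0.0852
[ 1.1153959   0.40499261 -0.37588316  1.81380315  0.17792646  0.95574738
  1.01024875]
```

Emit:
servo_tool:
  motion:
    - {"tx": 0.9,"ty": 0.93,"tz": 0.3,"ax": 0,"ay": 0,"az": -0.375,"gripper": 0.6}
    - {"tx": 0.9,"ty": 0.93,"tz": 0.3,"ax": 0,"ay": 0,"az": -0.375,"gripper": 0.6}
    - {"tx": 0.9,"ty": 0.93,"tz": 0.3,"ax": 0,"ay": 0,"az": -0.375,"gripper": 0.6}
    - {"tx": 0.9,"ty": 0.93,"tz": 0.3,"ax": 0,"ay": 0,"az": -0.375,"gripper": 0.6}
    - {"tx": 0.9,"ty": 0.93,"tz": 0.3,"ax": 0,"ay": 0,"az": -0.375,"gripper": 0.6}
    - {"tx": 0.9,"ty": 0.93,"tz": 0.3,"ax": 0,"ay": 0,"az": -0.375,"gripper": 0.6}
    - {"tx": 0.9,"ty": 0.93,"tz": 0.3,"ax": 0,"ay": 0,"az": -0.375,"gripper": 0.6}
    - {"tx": 0.9,"ty": 0.93,"tz": 0.3,"ax": 0,"ay": 0,"az": -0.375,"gripper": 0.6}
    - {"tx": 0.9,"ty": 0.93,"tz": 0.3,"ax": 0,"ay": 0,"az": -0.375,"gripper": 0.6}
    - {"tx": 0.9,"ty": 0.93,"tz": 0.3,"ax": 0,"ay": 0,"az": -0.375,"gripper": 0.6}

```text
time: 2.92
tool_pos: [0.4239, -0.2542, 0.1714]
orientation: [0.069, 3.141, -0.0]
force: [-0.1, 1.0, 0.6]
grip_width: 0.051
```

```bash
python3 go.py 0.5018 -0.1557 0.09 87.3
```

```text
t [-0.49   0.679  0.542] a [-0.     0.     0.001] rows 5.0 from [ 0.4239 -0.2542  0.1714] time 2.92 w 0.051
```

Emit:
servo_tool:
  motion:
    - {"tx": -0.49,"ty": 0.68,"tz": 0.54,"ax": 0,"ay": 0,"az": 0,"gripper": 0.6}
    - {"tx": -0.49,"ty": 0.68,"tz": 0.54,"ax": 0,"ay": 0,"az": 0,"gripper": 0.6}
    - {"tx": -0.49,"ty": 0.68,"tz": 0.54,"ax": 0,"ay": 0,"az": 0,"gripper": 0.6}
    - {"tx": -0.49,"ty": 0.68,"tz": 0.54,"ax": 0,"ay": 0,"az": 0,"gripper": 0.6}
    - {"tx": -0.49,"ty": 0.68,"tz": 0.54,"ax": 0,"ay": 0,"az": 0,"gripper": 0.6}
    - {"tx": -0.49,"ty": 0.68,"tz": 0.54,"ax": 0,"ay": 0,"az": 0,"gripper": 0.6}
    - {"tx": -0.49,"ty": 0.68,"tz": 0.54,"ax": 0,"ay": 0,"az": 0,"gripper": 0.6}

```text
time: 3.5
tool_pos: [0.5015, -0.1564, 0.0905]
orientation: [-0.073, -3.14, 0.001]
force: [-0.8, -0.2, -0.2]
grip_width: 0.0513
```

```bash
python3 - <<'E'
from h import *
for n in ("top","side"):
    im=ctrl.capture(n); save(im,n+"1.png")
s=ctrl.state(); p=np.array(s["tool_pos"]); Rm=R.from_rotvec(s["orientation"]).as_matrix(); print(p,s["grip_width"],s["force"])
b=cv2.imread("pics/side1.png"); u=proj("side",p)[0]; print("tcp side",u,"top",proj("top",p)[0])
x,y=int(u[0]),int(u[1]); x0,y0=x-60,y-80
c=cv2.resize(b[y0:y+50,x0:x+60],None,fx=4.5,fy=4.5,interpolation=cv2.INTER_CUBIC)
cv2.circle(c,(int((u[0]-x0+.5)*4.5),int((u[1]-y0+.5)*4.5)),3,(0,0,255),-1)
cv2.imwrite("pics/s1.png",c); print(x0,y0)
a=cv2.imread("pics/top1.png"); cv2.imwrite("pics/t1.png",cv2.resize(a[180:290,380:500],None,fx=5,fy=5,interpolation=cv2.INTER_CUBIC))
E
```

```text
[ 0.50150688 -0.15723246  0.09092206] 0.05114558884307657 [-0.32126887  0.02764076 -0.28442915]
tcp side [365.50874318 162.95960155] top [472.21670942 238.69543753]
305 82
```

View pics/s1.png

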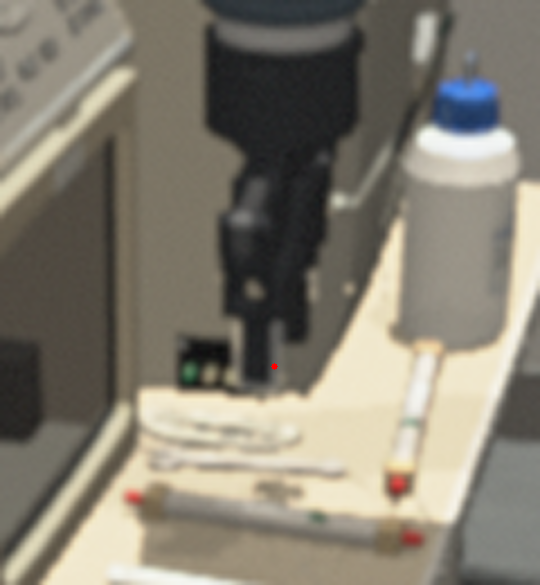

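View pics/t1.png

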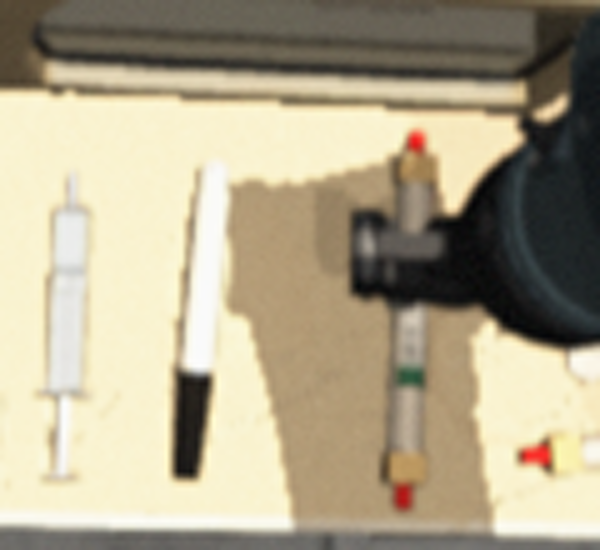

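```bash
python3 - <<'E'
from h import *
p=np.array([0.5015,-0.1570,0.0909]); 
for dy in (.0257,.033,.04):
  for dz in (0,.004,.008):
    u=proj("side",p+[0,dy,dz])[0]; print(dy,dz,((u-[305,82]+.5)*4.5).round(0), "top",((proj("top",p+[0,dy,dz])[0]-[380,180]+.5)*5).round(0))
E
```

```text
0.0257 0 [263. 388.] top [398. 295.]
0.0257 0.004 [263. 380.] top [400. 293.]
0.0257 0.008 [263. 373.] top [403. 292.]
0.033 0 [260. 394.] top [379. 294.]
0.033 0.004 [260. 386.] top [382. 293.]
0.033 0.008 [260. 379.] top [384. 292.]
0.04 0 [256. 399.] top [362. 294.]
0.04 0.004 [257. 392.] top [364. 293.]
0.04 0.008 [257. 385.] top [366. 291.]
```

Emit:
servo_tool:
  motion:
    - {"tx": 0,"ty": 0,"tz": 0.4,"ax": 0,"ay": 0,"az": 0,"gripper": 0.6}
    - {"tx": 0,"ty": 0,"tz": 0.4,"ax": 0,"ay": 0,"az": 0,"gripper": 0.6}
    - {"tx": 0,"ty": 0,"tz": 0.4,"ax": 0,"ay": 0,"az": 0,"gripper": 0.6}
    - {"tx": 0,"ty": 0,"tz": 0.4,"ax": 0,"ay": 0,"az": 0,"gripper": 0.6}

```text
time: 3.93
tool_pos: [0.5009, -0.1582, 0.0311]
orientation: [-0.078, -3.14, 0.003]
force: [0.6, -0.4, 1.3]
grip_width: 0.0513
```

```bash
cat > look.py <<'E'
import sys
from h import *
tag=sys.argv[1]; 
s=ctrl.state(); p=np.array(s["tool_pos"]); Rm=R.from_rotvec(s["orientation"]).as_matrix(); w=float(s["grip_width"])
print("tcp",p.round(4),"w",round(w,4),"F",np.round(s["force"],1),"t",round(float(s["time"]),2),"q7",round(float(s["joint_pos"][6]),2))
out=[]
for n in ("top","side"):
    im=ctrl.capture(n); save(im,n+tag+".png"); b=im[:,:,::-1]
    u=proj(n,p)[0]; x0=int(np.clip(u[0]-45,0,550)); y0=int(np.clip(u[1]-60,0,380)); S=4.2
    c=cv2.resize(b[y0:y0+100,x0:x0+90],None,fx=S,fy=S,interpolation=cv2.INTER_CUBIC)
    f=lambda q:tuple(int(v) for v in (proj(n,q)[0]-[x0,y0]+.5)*S)
    for q,col in ((p,(0,0,255)),(p+Rm[:,1]*w/2,(0,255,0)),(p-Rm[:,1]*w/2,(255,0,255))): cv2.circle(c,f(q),3,col,-1)
    print(n,"crop",x0,y0,"tcp px",u.round(1)); out.append(c)
cv2.imwrite("pics/L"+tag+".png",np.hstack(out))
E
python3 look.py 2
```

```text
tcp [ 0.5009 -0.1582  0.0311] w 0.0513 F [ 0.6 -0.4  1.3] t 3.93 q7 1.24
top crop 420 182 tcp px [465.1 242.5]
side crop 320 126 tcp px [365.2 186.3]
```

View pics/L2.png

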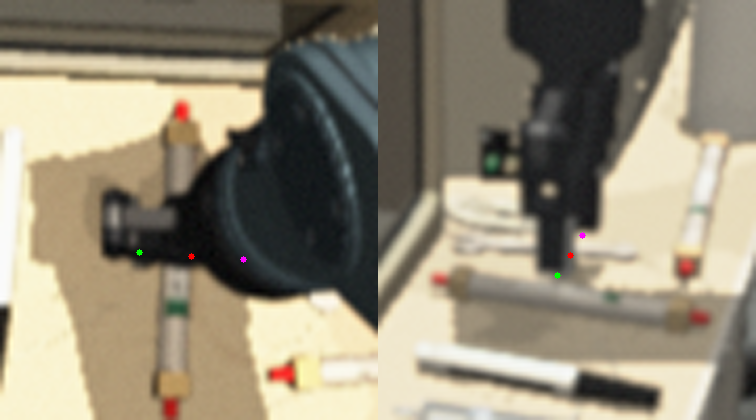

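```bash
python3 go.py 0.5015 -0.153 0.004 87.3
```

```text
t [0.009 0.034 0.189] a [-0.001  0.001 -0.001] rows 2.0 from [ 0.5025 -0.158   0.0324] time 4.03 w 0.0511
```

Emit:
servo_tool:
  motion:
    - {"tx": 0,"ty": 0.034,"tz": 0.1,"ax": 0,"ay": 0,"az": 0,"gripper": 0.6}
    - {"tx": 0,"ty": 0.034,"tz": 0.18,"ax": 0,"ay": 0,"az": 0,"gripper": 0.6}
    - {"tx": 0,"ty": 0.034,"tz": 0.18,"ax": 0,"ay": 0,"az": 0,"gripper": 0.6}
    - {"tx": 0,"ty": 0.034,"tz": 0.18,"ax": 0,"ay": 0,"az": 0,"gripper": 0.6}

```text
time: 4.37
tool_pos: [0.5026, -0.1532, 0.0056]
orientation: [0.076, 3.138, -0.003]
force: [0.1, -0.6, -0.5]
grip_width: 0.0513
```

```bash
python3 look.py 3; python3 -c "
from h import *
for i in range(3):
  ctrl.capture('top'); s=ctrl.state(); print(s['tool_pos'],s['orientation'],s['force'])"
```

```text
tcp [ 0.5026 -0.1532  0.0056] w 0.0513 F [ 0.1 -0.6 -0.5] t 4.37 q7 1.19
top crop 414 183 tcp px [459.8 243. ]
side crop 318 136 tcp px [363.8 196.9]
[ 0.50325828 -0.15328563  0.00607155] [ 0.07691761  3.1370114  -0.00378321] [0.49348221 0.90101075 0.20864363]
[ 0.5032159  -0.15324493  0.00601498] [ 0.07682575  3.13706184 -0.00372597] [-0.23995631 -0.2464262   1.08368403]
[ 0.50318566 -0.15323404  0.00598158] [ 0.07684125  3.13705891 -0.00369702] [-0.21308428  0.36646389 -0.32937375]
```

View pics/L3.png

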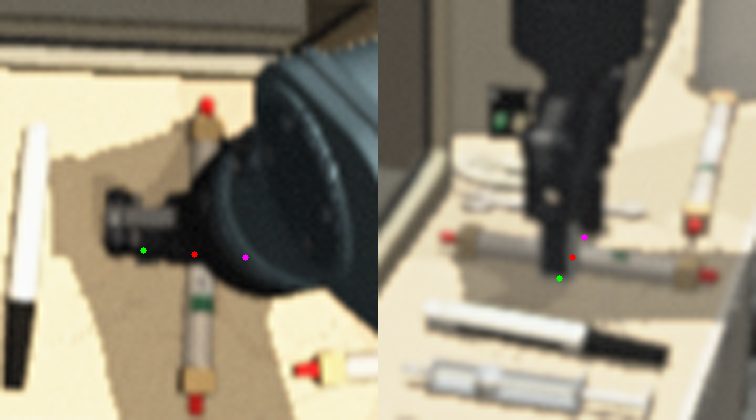

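Emit:
servo_tool:
  motion:
    - {"tx": 0,"ty": 0,"tz": 0.01,"ax": 0,"ay": 0,"az": 0,"gripper": 0}
    - {"tx": 0,"ty": 0,"tz": 0.01,"ax": 0,"ay": 0,"az": 0,"gripper": 0}
    - {"tx": 0,"ty": 0,"tz": 0.01,"ax": 0,"ay": 0,"az": 0,"gripper": 0}
    - {"tx": 0,"ty": 0,"tz": 0.01,"ax": 0,"ay": 0,"az": 0,"gripper": 0}
    - {"tx": 0,"ty": 0,"tz": 0.01,"ax": 0,"ay": 0,"az": 0,"gripper": 0}
    - {"tx": 0,"ty": 0,"tz": 0.01,"ax": 0,"ay": 0,"az": 0,"gripper": 0}
    - {"tx": 0,"ty": 0,"tz": 0.01,"ax": 0,"ay": 0,"az": 0,"gripper": 0}
    - {"tx": 0,"ty": 0,"tz": 0.01,"ax": 0,"ay": 0,"az": 0,"gripper": 0}
  grip_force: 40

```text
time: 5.28
tool_pos: [0.5032, -0.1533, 0.0046]
orientation: [0.077, 3.137, -0.004]
force: [-2.1, -0.5, 5.1]
grip_width: 0.0131
```

```bash
python3 look.py 4
```

```text
tcp [ 0.5032 -0.1533  0.0046] w 0.0131 F [-2.1 -0.5  5.1] t 5.28 q7 1.19
top crop 414 182 tcp px [459.7 242.8]
side crop 318 137 tcp px [363.5 197.2]
```

View pics/L4.png

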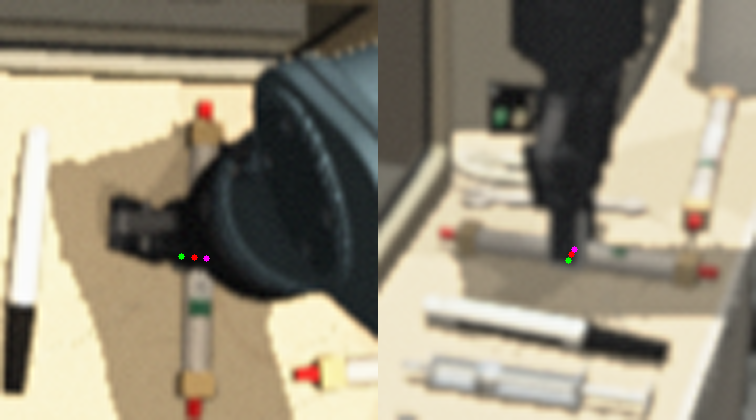

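```bash
python3 - <<'E'
from h import *
S=4.2
a=cv2.imread("pics/top4.png")[:,:,::-1]; hsv=cv2.cvtColor(a.copy(),cv2.COLOR_RGB2HSV)
def blobs(n,f,box,z):
    im=cv2.imread(f); h=cv2.cvtColor(im,cv2.COLOR_BGR2HSV); m=(((h[...,0]<10)|(h[...,0]>170))&(h[...,1]>130)&(h[...,2]>80)).astype(np.uint8)
    mm=np.zeros_like(m); x0,y0,x1,y1=box; mm[y0:y1,x0:x1]=m[y0:y1,x0:x1]
    k,l,st,c=cv2.connectedComponentsWithStats(mm)
    for i in range(1,k):
        if st[i,4]>3: print(n,f,c[i].round(1),st[i,4],onplane(n,c[i],z).round(4))
for t in "0","4":
    blobs("top",f"pics/top{t}.png",(445,200,478,285),.0085); blobs("side",f"pics/side{t}.png",(320,180,405,215),.0085)
E
```

```text
top pics/top0.png [462.6 207.8] 13 [ 0.5783 -0.1594  0.0085]
top pics/top0.png [459.8 279.1] 17 [ 0.4261 -0.1516  0.0085]
side pics/side0.png [393.  189.2] 10 [ 0.4424 -0.204   0.0085]
side pics/side0.png [395.6 201.2] 8 [ 0.4255 -0.1454  0.0085]
top pics/top4.png [462.5 207.9] 15 [ 0.578  -0.1592  0.0085]
top pics/top4.png [459.6 278.9] 19 [ 0.4264 -0.1512  0.0085]
side pics/side4.png [393.  189.2] 10 [ 0.4424 -0.204   0.0085]
side pics/side4.png [334.  192.2] 4 [ 0.5754 -0.1527  0.0085]
side pics/side4.png [395.7 201.4] 7 [ 0.4252 -0.1446  0.0085]
```

Emit:
servo_tool:
  motion:
    - {"tx": 0,"ty": 0,"tz": -0.1,"ax": 0,"ay": 0,"az": 0,"gripper": 0}
    - {"tx": 0,"ty": 0,"tz": -0.3,"ax": 0,"ay": 0,"az": 0,"gripper": 0}
    - {"tx": 0.1,"ty": 0,"tz": -0.5,"ax": 0,"ay": 0,"az": 0,"gripper": 0}
    - {"tx": 0.28,"ty": 0.1,"tz": -0.64,"ax": 0,"ay": 0,"az": 0,"gripper": 0}
    - {"tx": 0.28,"ty": 0.3,"tz": -0.64,"ax": 0,"ay": 0,"az": 0,"gripper": 0}
    - {"tx": 0.28,"ty": 0.5,"tz": -0.64,"ax": 0,"ay": 0,"az": 0,"gripper": 0}
    - {"tx": 0.28,"ty": 0.7,"tz": -0.64,"ax": 0,"ay": 0,"az": 0,"gripper": 0}
    - {"tx": 0.28,"ty": 0.9,"tz": -0.64,"ax": 0,"ay": 0,"az": 0,"gripper": 0}
    - {"tx": 0.28,"ty": 1,"tz": -0.64,"ax": 0,"ay": 0,"az": 0,"gripper": 0}

```text
time: 6.13
tool_pos: [0.4682, 0.003, 0.1002]
orientation: [0.071, 3.136, -0.001]
force: [0.2, 1.2, -2.0]
grip_width: 0.0128
```

```bash
python3 look.py 5; python3 go.py 0.47 0.36 0.1 84
```

```text
tcp [0.4682 0.003  0.1002] w 0.0128 F [ 0.2  1.2 -2. ] t 6.13 q7 0.97
top crop 346 193 tcp px [391.5 253.5]
side crop 319 132 tcp px [364.1 192.4]
t [ 0.092  2.381 -0.   ] a [-0.     0.001  0.02 ] rows 10.0 from [0.4683 0.0025 0.1002] time 6.23 w 0.0132
```

View pics/L5.png

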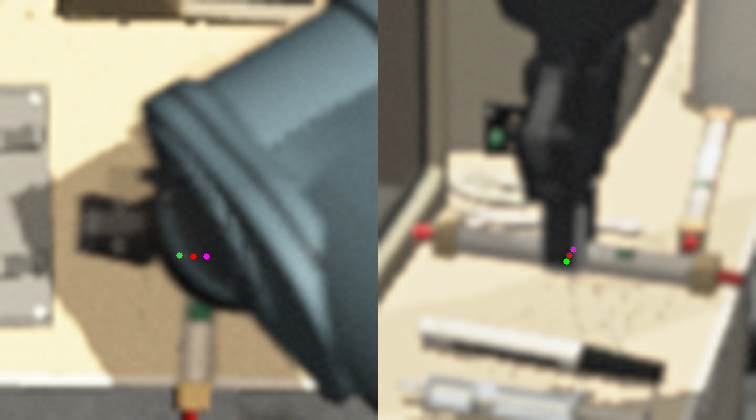

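The column is held level. I'll carry it across to the fittings rack.

Emit:
servo_tool:
  motion:
    - {"tx": 0.04,"ty": 0.3,"tz": 0,"ax": 0,"ay": 0,"az": 0,"gripper": 0}
    - {"tx": 0.04,"ty": 0.55,"tz": 0,"ax": 0,"ay": 0,"az": 0.01,"gripper": 0}
    - {"tx": 0.04,"ty": 0.8,"tz": 0,"ax": 0,"ay": 0,"az": 0.02,"gripper": 0}
    - {"tx": 0.04,"ty": 1,"tz": 0,"ax": 0,"ay": 0,"az": 0.02,"gripper": 0}
    - {"tx": 0.04,"ty": 1,"tz": 0,"ax": 0,"ay": 0,"az": 0.02,"gripper": 0}

```text
time: 6.65
tool_pos: [0.4688, 0.16, 0.1007]
orientation: [0.154, 3.132, 0.009]
force: [0.4, 0.5, -1.0]
grip_width: 0.0135
```

Emit:
servo_tool:
  motion:
    - {"tx": 0.04,"ty": 0.3,"tz": 0,"ax": 0,"ay": 0,"az": 0,"gripper": 0}
    - {"tx": 0.04,"ty": 0.55,"tz": 0,"ax": 0,"ay": 0,"az": 0,"gripper": 0}
    - {"tx": 0.04,"ty": 0.8,"tz": 0,"ax": 0,"ay": 0,"az": 0,"gripper": 0}
    - {"tx": 0.04,"ty": 1,"tz": 0,"ax": 0,"ay": 0,"az": 0,"gripper": 0}
    - {"tx": 0.04,"ty": 1,"tz": 0,"ax": 0,"ay": 0,"az": 0,"gripper": 0}

```text
time: 7.07
tool_pos: [0.477, 0.3177, 0.1023]
orientation: [0.144, 3.132, 0.02]
force: [-0.5, 1.0, -1.2]
grip_width: 0.0127
```

```bash
python3 go.py 0.4925 0.3667 0.075 84 
```

```text
t [-0.072  0.332  0.187] a [0.004 0.002 0.004] rows 3.0 from [0.477  0.3177 0.1023] time 7.07 w 0.0127
```

Emit:
servo_tool:
  motion:
    - {"tx": -0.072,"ty": 0.33,"tz": 0.18,"ax": 0.004,"ay": 0.002,"az": 0.004,"gripper": 0}
    - {"tx": -0.072,"ty": 0.33,"tz": 0.18,"ax": 0.004,"ay": 0.002,"az": 0.004,"gripper": 0}
    - {"tx": -0.072,"ty": 0.33,"tz": 0.18,"ax": 0.004,"ay": 0.002,"az": 0.004,"gripper": 0}
    - {"tx": -0.072,"ty": 0.33,"tz": 0.18,"ax": 0.004,"ay": 0.002,"az": 0.004,"gripper": 0}
    - {"tx": -0.072,"ty": 0.33,"tz": 0.18,"ax": 0.004,"ay": 0.002,"az": 0.004,"gripper": 0}

```text
time: 7.48
tool_pos: [0.4929, 0.3642, 0.0754]
orientation: [-0.166, -3.136, 0.002]
force: [-0.1, -0.3, -1.1]
grip_width: 0.0132
```

```bash
python3 look.py 6; python3 go.py 0.4925 0.3667 0.023 84 
```

```text
tcp [0.4929 0.3642 0.0754] w 0.0132 F [-0.1 -0.3 -1.1] t 7.48 q7 0.34
top crop 164 178 tcp px [209.6 238.8]
side crop 249 251 tcp px [294.4 311.2]
t [0.006 0.016 0.354] a [-0. -0. -0.] rows 3.0 from [0.4932 0.3643 0.076 ] time 7.58 w 0.0128
```

View pics/L6.png

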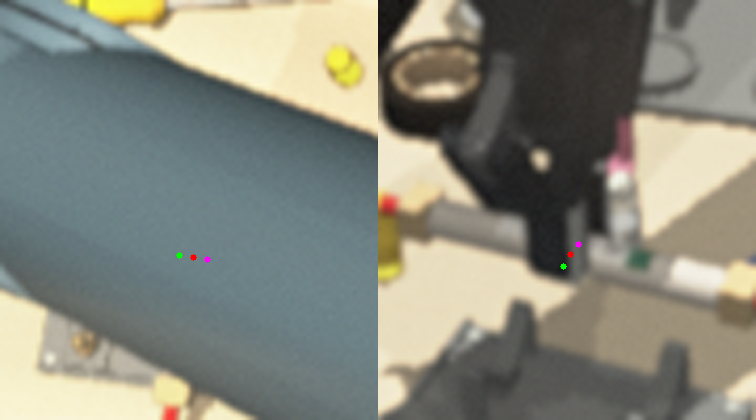

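Emit:
servo_tool:
  motion:
    - {"tx": 0.005,"ty": 0.016,"tz": 0.12,"ax": 0,"ay": 0,"az": 0,"gripper": 0}
    - {"tx": 0.005,"ty": 0.016,"tz": 0.22,"ax": 0,"ay": 0,"az": 0,"gripper": 0}
    - {"tx": 0.005,"ty": 0.016,"tz": 0.22,"ax": 0,"ay": 0,"az": 0,"gripper": 0}
    - {"tx": 0.005,"ty": 0.016,"tz": 0.22,"ax": 0,"ay": 0,"az": 0,"gripper": 0}

```text
time: 7.92
tool_pos: [0.4921, 0.3653, 0.0421]
orientation: [-0.167, -3.135, 0.004]
force: [0.5, 0.5, -1.2]
grip_width: 0.0126
```

```bash
python3 look.py 7; python3 go.py 0.4925 0.3667 0.023 84 
```

```text
tcp [0.4921 0.3653 0.0421] w 0.0126 F [ 0.5  0.5 -1.2] t 7.92 q7 0.31
top crop 167 181 tcp px [212.3 241.1]
side crop 250 268 tcp px [295.6 328.4]
t [0.003 0.    0.137] a [-0.     0.    -0.001] rows 2.0 from [0.4929 0.3666 0.0435] time 8.02 w 0.0131
```

View pics/L7.png

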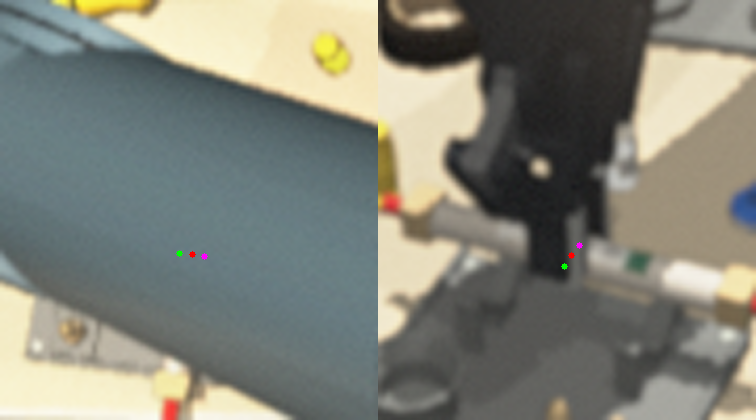

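Emit:
servo_tool:
  motion:
    - {"tx": 0.003,"ty": 0,"tz": 0.04,"ax": 0,"ay": 0,"az": 0,"gripper": 0}
    - {"tx": 0.003,"ty": 0,"tz": 0.08,"ax": 0,"ay": 0,"az": 0,"gripper": 0}
    - {"tx": 0.003,"ty": 0,"tz": 0.12,"ax": 0,"ay": 0,"az": 0,"gripper": 0}
    - {"tx": 0.003,"ty": 0,"tz": 0.135,"ax": 0,"ay": 0,"az": 0,"gripper": 0}
    - {"tx": 0.003,"ty": 0,"tz": 0.135,"ax": 0,"ay": 0,"az": 0,"gripper": 0}

```text
time: 8.43
tool_pos: [0.4921, 0.3668, 0.0227]
orientation: [-0.166, -3.137, 0.001]
force: [-0.1, -0.0, -1.6]
grip_width: 0.0132
```

```bash
python3 look.py 8
```

```text
tcp [0.4921 0.3668 0.0227] w 0.0132 F [-0.1 -0.  -1.6] t 8.43 q7 0.29
top crop 168 182 tcp px [213.4 242.2]
side crop 250 278 tcp px [295.9 338.4]
```

View pics/L8.png

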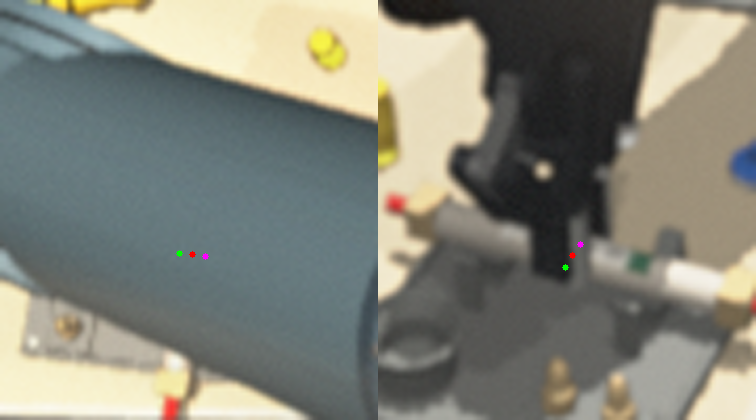

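Emit:
servo_tool:
  motion:
    - {"tx": 0,"ty": 0,"tz": 0.01,"ax": 0,"ay": 0,"az": 0,"gripper": 0}
    - {"tx": 0,"ty": 0,"tz": 0.01,"ax": 0,"ay": 0,"az": 0,"gripper": 0.25}
    - {"tx": 0,"ty": 0,"tz": 0.01,"ax": 0,"ay": 0,"az": 0,"gripper": 0.4}
    - {"tx": 0,"ty": 0,"tz": 0.01,"ax": 0,"ay": 0,"az": 0,"gripper": 0.4}
    - {"tx": 0,"ty": 0,"tz": 0.01,"ax": 0,"ay": 0,"az": 0,"gripper": 0.4}
    - {"tx": 0,"ty": 0,"tz": -0.1,"ax": 0,"ay": 0,"az": 0,"gripper": 0.4}
    - {"tx": 0,"ty": 0,"tz": -0.4,"ax": 0,"ay": 0,"az": 0,"gripper": 0.4}
    - {"tx": 0,"ty": 0,"tz": -0.6,"ax": 0,"ay": 0,"az": 0,"gripper": 0.4}
    - {"tx": 0,"ty": 0,"tz": -0.6,"ax": 0,"ay": 0,"az": 0,"gripper": 0.4}

```text
time: 9.28
tool_pos: [0.4952, 0.37, 0.1198]
orientation: [0.166, 3.13, 0.01]
force: [0.7, 1.0, 0.8]
grip_width: 0.0343
```

```bash
python3 look.py 9; python3 go.py 0.43 -0.0115 0.11 88
```

```text
tcp [0.4952 0.37   0.1198] w 0.0343 F [0.7 1.  0.8] t 9.28 q7 0.36
top crop 156 174 tcp px [201.9 234.7]
side crop 245 230 tcp px [290.3 290. ]
t [ 0.151 -2.556  0.028] a [ 0.     0.001 -0.023] rows 11.0 from [0.4932 0.3673 0.1147] time 9.38 w 0.0341
```

View pics/L9.png

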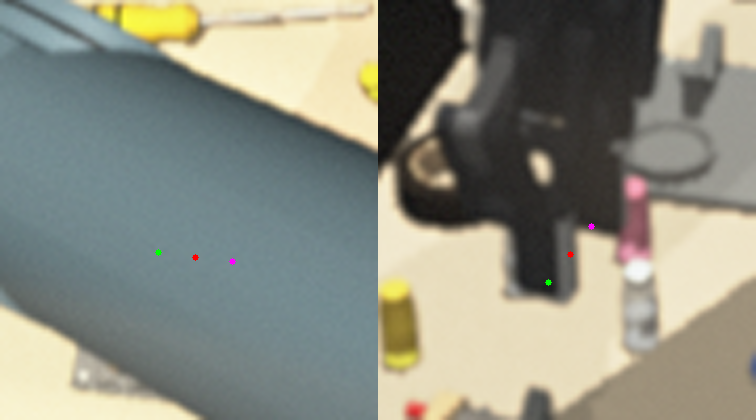

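```bash
python3 go.py 0.506 0.269 0.075 84
```

```text
t [-0.154 -0.643  0.264] a [ 0.     0.001 -0.001] rows 4.0 from [0.4932 0.3673 0.1147] time 9.38 w 0.0341
```

Emit:
servo_tool:
  motion:
    - {"tx": -0.05,"ty": -0.2,"tz": 0.1,"ax": 0,"ay": 0,"az": 0,"gripper": 0.45}
    - {"tx": -0.1,"ty": -0.45,"tz": 0.2,"ax": 0,"ay": 0,"az": 0,"gripper": 0.45}
    - {"tx": -0.154,"ty": -0.643,"tz": 0.264,"ax": 0,"ay": 0,"az": 0,"gripper": 0.45}
    - {"tx": -0.154,"ty": -0.643,"tz": 0.264,"ax": 0,"ay": 0,"az": 0,"gripper": 0.45}
    - {"tx": -0.154,"ty": -0.643,"tz": 0.264,"ax": 0,"ay": 0,"az": 0,"gripper": 0.45}
    - {"tx": -0.154,"ty": -0.643,"tz": 0.264,"ax": 0,"ay": 0,"az": 0,"gripper": 0.45}

```text
time: 9.88
tool_pos: [0.5054, 0.2692, 0.0743]
orientation: [0.167, 3.136, 0.002]
force: [0.1, 0.5, 0.5]
grip_width: 0.0383
```

```bash
python3 look.py 10; python3 go.py 0.506 0.269 0.0215 84
```

```text
tcp [0.5054 0.2692 0.0743] w 0.0383 F [0.1 0.5 0.5] t 9.88 q7 0.46
top crop 212 173 tcp px [257.3 233.6]
side crop 261 214 tcp px [306.1 274.9]
t [-0.004 -0.011  0.357] a [0.001 0.001 0.   ] rows 3.0 from [0.5054 0.2706 0.075 ] time 9.98 w 0.0385
```

View pics/L10.png

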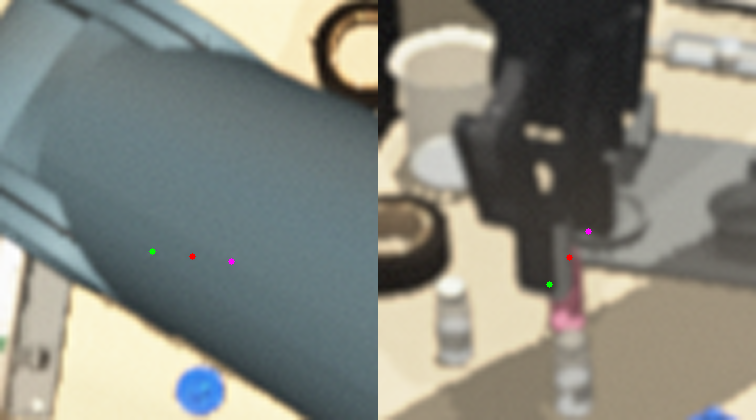

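View pics/side10.png

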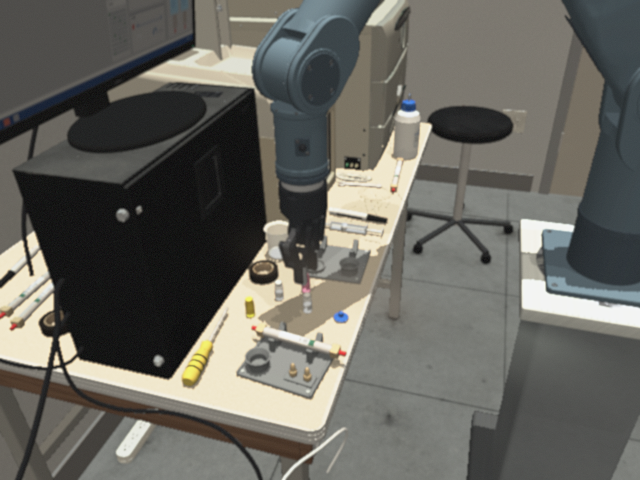

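Emit:
servo_tool:
  motion:
    - {"tx": -0.004,"ty": -0.008,"tz": 0.12,"ax": 0,"ay": 0,"az": 0,"gripper": 0.45}
    - {"tx": -0.004,"ty": -0.008,"tz": 0.22,"ax": 0,"ay": 0,"az": 0,"gripper": 0.45}
    - {"tx": -0.004,"ty": -0.008,"tz": 0.35,"ax": 0,"ay": 0,"az": 0,"gripper": 0.45}
    - {"tx": -0.004,"ty": -0.008,"tz": 0.355,"ax": 0,"ay": 0,"az": 0,"gripper": 0.45}
    - {"tx": -0.004,"ty": -0.008,"tz": 0.355,"ax": 0,"ay": 0,"az": 0,"gripper": 0.45}

```text
time: 10.4
tool_pos: [0.5047, 0.2696, 0.0207]
orientation: [-0.162, -3.137, -0.002]
force: [0.1, -0.5, -0.5]
grip_width: 0.0384
```

```bash
python3 look.py 11
```

```text
tcp [0.5047 0.2696 0.0207] w 0.0384 F [ 0.1 -0.5 -0.5] t 10.4 q7 0.41
top crop 215 177 tcp px [260.  237.3]
side crop 262 240 tcp px [307.4 300.4]
```

View pics/L11.png

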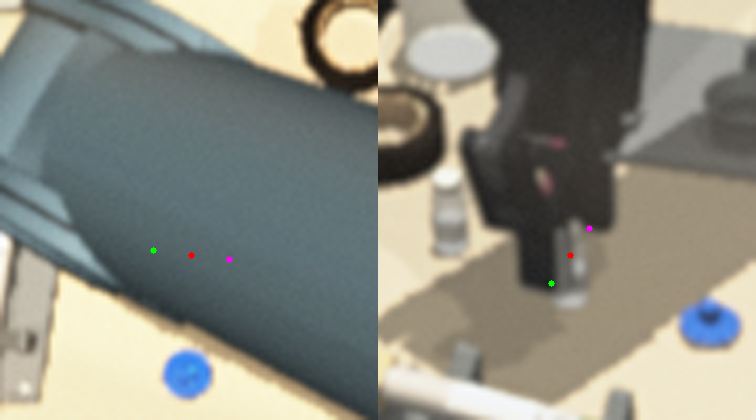

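Emit:
servo_tool:
  motion:
    - {"tx": 0,"ty": 0,"tz": 0,"ax": 0,"ay": 0,"az": 0,"gripper": 0}
    - {"tx": 0,"ty": 0,"tz": 0,"ax": 0,"ay": 0,"az": 0,"gripper": 0}
    - {"tx": 0,"ty": 0,"tz": 0,"ax": 0,"ay": 0,"az": 0,"gripper": 0}
    - {"tx": 0,"ty": 0,"tz": 0,"ax": 0,"ay": 0,"az": 0,"gripper": 0}
    - {"tx": 0,"ty": 0,"tz": 0,"ax": 0,"ay": 0,"az": 0,"gripper": 0}
    - {"tx": 0,"ty": 0,"tz": -0.1,"ax": 0,"ay": 0,"az": 0,"gripper": 0}
    - {"tx": 0,"ty": 0,"tz": -0.35,"ax": 0,"ay": 0,"az": 0,"gripper": 0}
    - {"tx": 0,"ty": 0,"tz": -0.5,"ax": 0,"ay": 0,"az": 0,"gripper": 0}
    - {"tx": 0,"ty": 0,"tz": -0.5,"ax": 0,"ay": 0,"az": 0,"gripper": 0}
  grip_force: 30

```text
time: 11.25
tool_pos: [0.5084, 0.2719, 0.1027]
orientation: [0.163, 3.129, 0.011]
force: [1.4, 0.5, -0.2]
grip_width: 0.0143
```

```bash
python3 look.py 12
```

```text
tcp [0.5084 0.2719 0.1027] w 0.0143 F [ 1.4  0.5 -0.2] t 11.25 q7 0.48
top crop 209 170 tcp px [254.2 230.1]
side crop 258 201 tcp px [303.2 261.5]
```

View pics/L12.png

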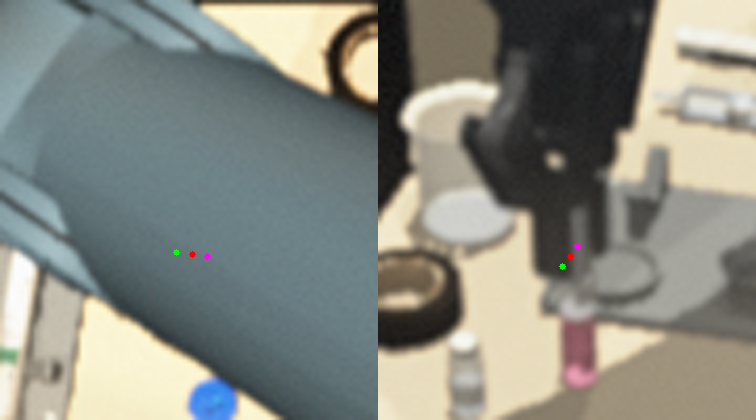

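```bash
python3 go.py 0.533 0.419 0.08 84
```

```text
t [-0.072  1.006  0.128] a [0.001 0.001 0.   ] rows 5.0 from [0.5065 0.27   0.0987] time 11.35 w 0.0145
```

Emit:
servo_tool:
  motion:
    - {"tx": -0.02,"ty": 0.25,"tz": 0,"ax": 0,"ay": 0,"az": 0,"gripper": 0}
    - {"tx": -0.04,"ty": 0.5,"tz": 0,"ax": 0,"ay": 0,"az": 0,"gripper": 0}
    - {"tx": -0.07,"ty": 0.75,"tz": 0.05,"ax": 0,"ay": 0,"az": 0,"gripper": 0}
    - {"tx": -0.072,"ty": 0.95,"tz": 0.1,"ax": 0,"ay": 0,"az": 0,"gripper": 0}
    - {"tx": -0.072,"ty": 1,"tz": 0.128,"ax": 0.001,"ay": 0.001,"az": 0,"gripper": 0}
    - {"tx": -0.072,"ty": 1,"tz": 0.128,"ax": 0.001,"ay": 0.001,"az": 0,"gripper": 0}
    - {"tx": -0.072,"ty": 1,"tz": 0.128,"ax": 0.001,"ay": 0.001,"az": 0,"gripper": 0}

```text
time: 11.93
tool_pos: [0.5321, 0.4168, 0.0785]
orientation: [-0.163, -3.136, 0.004]
force: [-0.3, -0.3, 0.0]
grip_width: 0.0146
```

```bash
python3 look.py 13;  python3 go.py 0.533 0.419 0.034 84
```

```text
tcp [0.5321 0.4168 0.0785] w 0.0146 F [-0.3 -0.3  0. ] t 11.93 q7 0.36
top crop 138 158 tcp px [183.9 218.7]
side crop 211 267 tcp px [257.  327.5]
t [0.005 0.022 0.303] a [-0.001  0.    -0.   ] rows 3.0 from [0.5333 0.4157 0.0795] time 12.03 w 0.0143
```

View pics/L13.png

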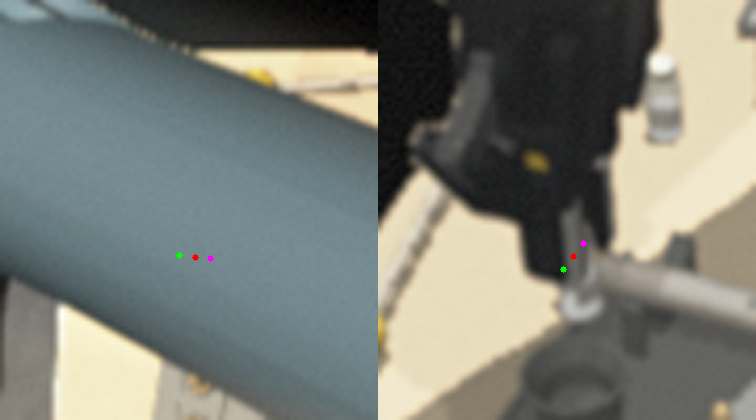

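```bash
python3 - <<'E'
from h import *
o=np.array([211-90,267])
f=lambda p:(proj("side",p)[0]-o+.5)*4.2
for z in (.0785,.058,.03): print(z,f([.5325,.4165,z]),f([.533,.419,z]))
J=np.c_[f([.5425,.4165,.03])-f([.5325,.4165,.03]),f([.5325,.4265,.03])-f([.5325,.4165,.03])]; print(J)
E
python3 - <<'E'
import cv2
b=cv2.imread("pics/side13.png"); cv2.imwrite("pics/z13.png",cv2.resize(b[310:380,235:310],None,fx=8,fy=8,interpolation=cv2.INTER_CUBIC))
E
```

```text
0.0785 [572.5561469  255.37747295] [568.43729626 259.79750135]
0.058 [577.36952874 299.59996086] [573.31878037 304.06394031]
0.03 [583.73424118 358.0751511 ] [579.77304955 362.59276199]
[[-25.86338783 -10.72556415]
 [ -5.31474886  19.28560707]]
```

View pics/z13.png

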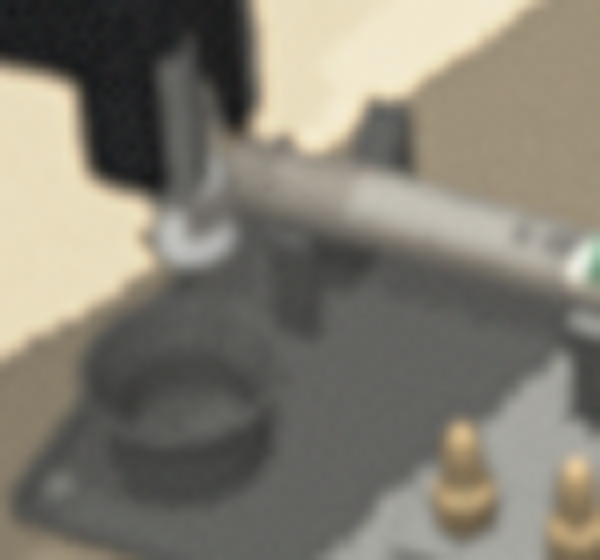

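```bash
python3 go.py 0.534 0.421 0.05 84
```

```text
t [-0.001  0.036  0.197] a [-0.001  0.    -0.   ] rows 2.0 from [0.5333 0.4157 0.0795] time 12.03 w 0.0143
```

Emit:
servo_tool:
  motion:
    - {"tx": -0.001,"ty": 0.036,"tz": 0.1,"ax": 0,"ay": 0,"az": 0,"gripper": 0}
    - {"tx": -0.001,"ty": 0.036,"tz": 0.2,"ax": 0,"ay": 0,"az": 0,"gripper": 0}
    - {"tx": -0.001,"ty": 0.036,"tz": 0.2,"ax": 0,"ay": 0,"az": 0,"gripper": 0}
    - {"tx": -0.001,"ty": 0.036,"tz": 0.2,"ax": 0,"ay": 0,"az": 0,"gripper": 0}

```text
time: 12.37
tool_pos: [0.5333, 0.4194, 0.0477]
orientation: [-0.167, -3.135, 0.007]
force: [-0.1, 0.2, 0.1]
grip_width: 0.0144
```

```bash
python3 look.py 14;  python3 go.py 0.534 0.421 0.034 84; python3 - <<'E'
import cv2
b=cv2.imread("pics/side14.png"); cv2.imwrite("pics/z14.png",cv2.resize(b[310:380,235:310],None,fx=8,fy=8,interpolation=cv2.INTER_CUBIC))
E
```

```text
tcp [0.5333 0.4194 0.0477] w 0.0144 F [-0.1  0.2  0.1] t 12.37 q7 0.34
top crop 141 160 tcp px [186.4 220.4]
side crop 212 284 tcp px [257.3 344.2]
t [0.001 0.002 0.103] a [-0.001  0.    -0.   ] rows 2.0 from [0.5341 0.4207 0.0495] time 12.47 w 0.0145
```

View pics/z14.png

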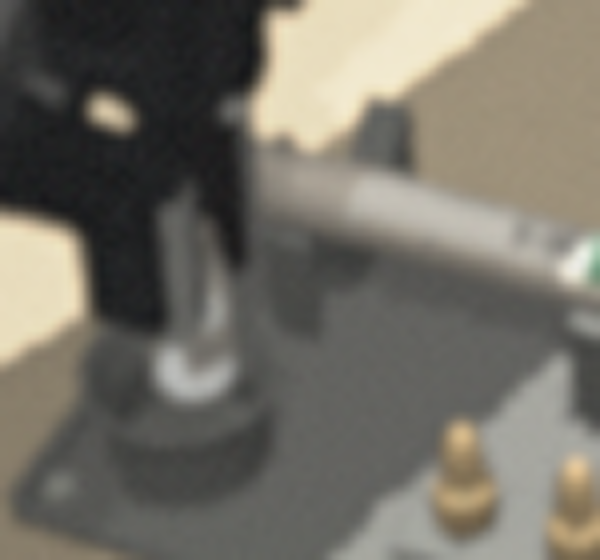

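Emit:
servo_tool:
  motion:
    - {"tx": -0.013,"ty": 0.002,"tz": 0.03,"ax": 0,"ay": 0,"az": 0,"gripper": 0}
    - {"tx": -0.013,"ty": 0.002,"tz": 0.07,"ax": 0,"ay": 0,"az": 0,"gripper": 0}
    - {"tx": -0.013,"ty": 0.002,"tz": 0.103,"ax": 0,"ay": 0,"az": 0,"gripper": 0}
    - {"tx": -0.013,"ty": 0.002,"tz": 0.103,"ax": 0,"ay": 0,"az": 0,"gripper": 0}

```text
time: 12.8
tool_pos: [0.5364, 0.4197, 0.0336]
orientation: [0.167, 3.137, -0.007]
force: [0.3, 0.3, 1.2]
grip_width: 0.0144
```

```bash
python3 look.py 15; python3 - <<'E'
import cv2
b=cv2.imread("pics/side15.png"); cv2.imwrite("pics/z15.png",cv2.resize(b[310:380,235:310],None,fx=8,fy=8,interpolation=cv2.INTER_CUBIC))
E
```

```text
tcp [0.5364 0.4197 0.0336] w 0.0144 F [0.3 0.3 1.2] t 12.8 q7 0.33
top crop 142 159 tcp px [188. 220.]
side crop 211 290 tcp px [256.  350.9]
```

View pics/z15.png

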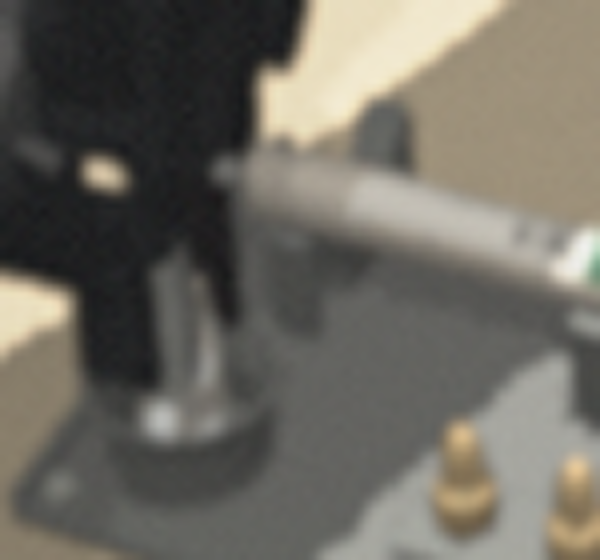

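The vial is inside the cup. I'll release it and lift.

Emit:
servo_tool:
  motion:
    - {"tx": 0,"ty": 0,"tz": 0.006,"ax": 0,"ay": 0,"az": 0,"gripper": 0}
    - {"tx": 0,"ty": 0,"tz": 0.006,"ax": 0,"ay": 0,"az": 0,"gripper": 0.3}
    - {"tx": 0,"ty": 0,"tz": 0.006,"ax": 0,"ay": 0,"az": 0,"gripper": 0.4}
    - {"tx": 0,"ty": 0,"tz": 0.006,"ax": 0,"ay": 0,"az": 0,"gripper": 0.4}
    - {"tx": 0,"ty": 0,"tz": -0.1,"ax": 0,"ay": 0,"az": 0,"gripper": 0.4}
    - {"tx": 0,"ty": 0,"tz": -0.3,"ax": 0,"ay": 0,"az": 0,"gripper": 0.4}
    - {"tx": 0,"ty": 0,"tz": -0.45,"ax": 0,"ay": 0,"az": 0,"gripper": 0.4}
    - {"tx": 0,"ty": 0,"tz": -0.45,"ax": 0,"ay": 0,"az": 0,"gripper": 0.4}

```text
time: 13.57
tool_pos: [0.5383, 0.4237, 0.1076]
orientation: [0.167, 3.131, 0.006]
force: [1.0, 1.0, -0.2]
grip_width: 0.0341
```

```bash
python3 look.py 16; python3 - <<'E'
import cv2
b=cv2.imread("pics/side16.png"); cv2.imwrite("pics/z16.png",cv2.resize(b[240:400,230:390],None,fx=3.7,fy=3.7,interpolation=cv2.INTER_CUBIC))
E
python3 go.py 0.566 0.2505 0.09 84
```

```text
tcp [0.5383 0.4237 0.1076] w 0.0341 F [ 1.   1.  -0.2] t 13.57 q7 0.37
top crop 131 153 tcp px [176.9 213.1]
side crop 204 254 tcp px [249.4 314.3]
t [-0.314 -1.113  0.089] a [-0.     0.001 -0.   ] rows 6.0 from [0.5368 0.4215 0.1032] time 13.67 w 0.0342
```

View pics/z16.png

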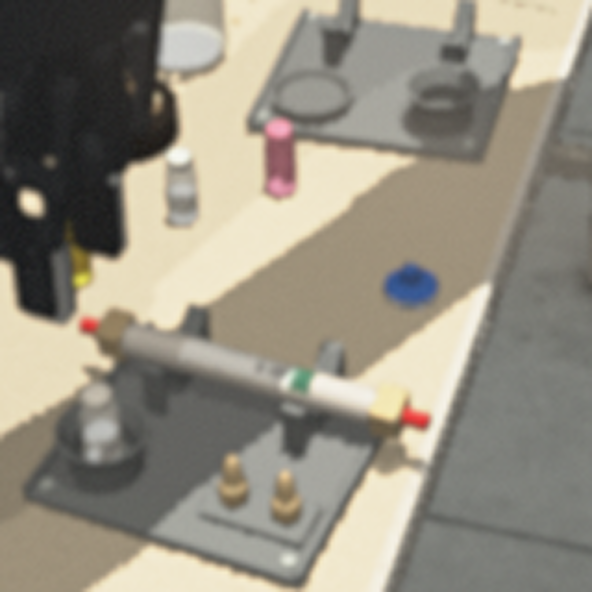

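Emit:
servo_tool:
  motion:
    - {"tx": -0.1,"ty": -0.25,"tz": 0,"ax": 0,"ay": 0,"az": 0,"gripper": 0.4}
    - {"tx": -0.2,"ty": -0.5,"tz": 0,"ax": 0,"ay": 0,"az": 0,"gripper": 0.4}
    - {"tx": -0.3,"ty": -0.75,"tz": 0.05,"ax": 0,"ay": 0,"az": 0,"gripper": 0.4}
    - {"tx": -0.314,"ty": -1,"tz": 0.08,"ax": 0,"ay": 0,"az": 0,"gripper": 0.4}
    - {"tx": -0.314,"ty": -1,"tz": 0.08,"ax": 0,"ay": 0,"az": 0,"gripper": 0.4}
    - {"tx": -0.314,"ty": -1,"tz": 0.08,"ax": 0,"ay": 0,"az": 0,"gripper": 0.4}

```text
time: 14.17
tool_pos: [0.5678, 0.263, 0.0901]
orientation: [0.174, 3.136, -0.006]
force: [-0.5, 1.4, -0.6]
grip_width: 0.0341
```

```bash
python3 go.py 0.566 0.2505 0.06 84
```

```text
t [ 0.003 -0.084  0.201] a [-0.001  0.    -0.002] rows 2.0 from [0.5678 0.263  0.0901] time 14.17 w 0.0341
```

Emit:
servo_tool:
  motion:
    - {"tx": 0.003,"ty": -0.084,"tz": 0.05,"ax": 0,"ay": 0,"az": 0,"gripper": 0.45}
    - {"tx": 0.003,"ty": -0.084,"tz": 0.2,"ax": 0,"ay": 0,"az": 0,"gripper": 0.45}
    - {"tx": 0.003,"ty": -0.084,"tz": 0.2,"ax": 0,"ay": 0,"az": 0,"gripper": 0.45}
    - {"tx": 0.003,"ty": -0.084,"tz": 0.2,"ax": 0,"ay": 0,"az": 0,"gripper": 0.45}

```text
time: 14.5
tool_pos: [0.5644, 0.2511, 0.0591]
orientation: [-0.172, -3.134, 0.007]
force: [-0.3, 1.1, -0.2]
grip_width: 0.0385
```

```bash
python3 look.py 17; python3 go.py 0.566 0.2505 0.021 84
```

```text
tcp [0.5644 0.2511 0.0591] w 0.0385 F [-0.3  1.1 -0.2] t 14.5 q7 0.54
top crop 222 146 tcp px [268.  206.2]
side crop 232 210 tcp px [277.3 270.8]
t [-0.003 -0.01   0.265] a [-0.001  0.    -0.001] rows 2.0 from [0.5657 0.2521 0.0608] time 14.6 w 0.0385
```

View pics/L17.png

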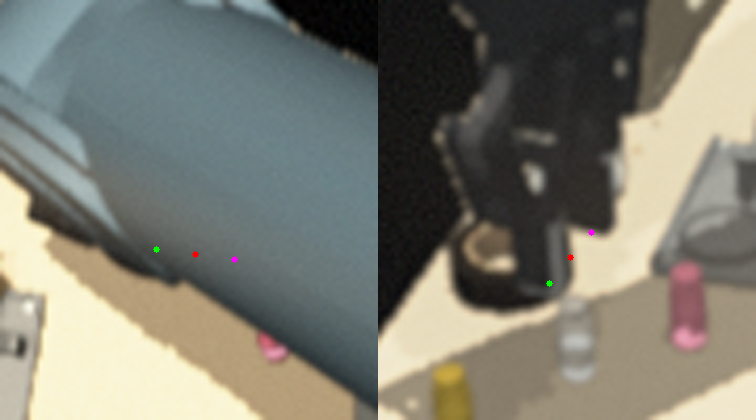

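Emit:
servo_tool:
  motion:
    - {"tx": -0.002,"ty": -0.008,"tz": 0.1,"ax": 0,"ay": 0,"az": 0,"gripper": 0.45}
    - {"tx": -0.002,"ty": -0.008,"tz": 0.2,"ax": 0,"ay": 0,"az": 0,"gripper": 0.45}
    - {"tx": -0.002,"ty": -0.008,"tz": 0.262,"ax": 0,"ay": 0,"az": 0,"gripper": 0.45}
    - {"tx": -0.002,"ty": -0.008,"tz": 0.262,"ax": 0,"ay": 0,"az": 0,"gripper": 0.45}
    - {"tx": -0.002,"ty": -0.008,"tz": 0.262,"ax": 0,"ay": 0,"az": 0,"gripper": 0.45}

```text
time: 15.02
tool_pos: [0.5651, 0.2505, 0.0204]
orientation: [-0.171, -3.136, 0.006]
force: [0.6, 0.1, -0.1]
grip_width: 0.0387
```

```bash
python3 look.py 18
```

```text
tcp [0.5651 0.2505 0.0204] w 0.0387 F [ 0.6  0.1 -0.1] t 15.02 q7 0.52
top crop 225 149 tcp px [270.1 209.1]
side crop 233 228 tcp px [278.4 288.3]
```

View pics/L18.png

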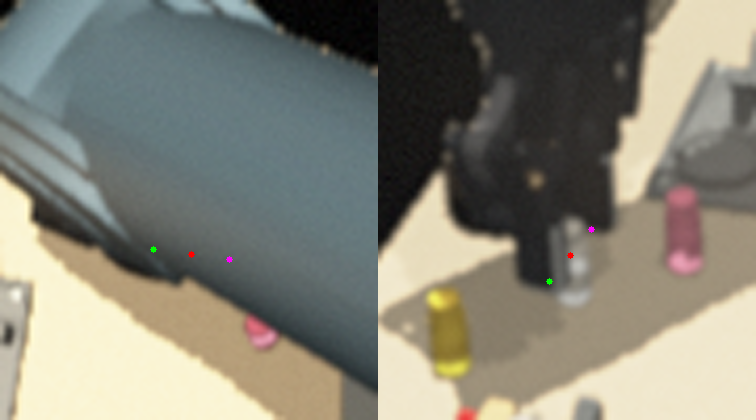

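Emit:
servo_tool:
  motion:
    - {"tx": 0,"ty": 0,"tz": 0,"ax": 0,"ay": 0,"az": 0,"gripper": 0}
    - {"tx": 0,"ty": 0,"tz": 0,"ax": 0,"ay": 0,"az": 0,"gripper": 0}
    - {"tx": 0,"ty": 0,"tz": 0,"ax": 0,"ay": 0,"az": 0,"gripper": 0}
    - {"tx": 0,"ty": 0,"tz": 0,"ax": 0,"ay": 0,"az": 0,"gripper": 0}
    - {"tx": 0,"ty": 0,"tz": 0,"ax": 0,"ay": 0,"az": 0,"gripper": 0}
    - {"tx": 0,"ty": 0,"tz": -0.1,"ax": 0,"ay": 0,"az": 0,"gripper": 0}
    - {"tx": 0,"ty": 0,"tz": -0.35,"ax": 0,"ay": 0,"az": 0,"gripper": 0}
    - {"tx": 0,"ty": 0,"tz": -0.55,"ax": 0,"ay": 0,"az": 0,"gripper": 0}
    - {"tx": 0,"ty": 0,"tz": -0.55,"ax": 0,"ay": 0,"az": 0,"gripper": 0}

```text
time: 15.87
tool_pos: [0.5693, 0.2537, 0.1111]
orientation: [0.171, 3.128, 0.004]
force: [2.0, 1.0, -0.3]
grip_width: 0.0143
```

```bash
python3 look.py 19; python3 go.py 0.462 0.1485 0.09 91.4
```

```text
tcp [0.5693 0.2537 0.1111] w 0.0143 F [ 2.   1.  -0.3] t 15.87 q7 0.58
top crop 219 138 tcp px [264.1 198.9]
side crop 227 186 tcp px [272.1 246.1]
t [ 0.621 -0.76   0.107] a [-0.     0.001 -0.043] rows 5.0 from [0.567  0.2516 0.1063] time 15.97 w 0.0145
```

View pics/L19.png

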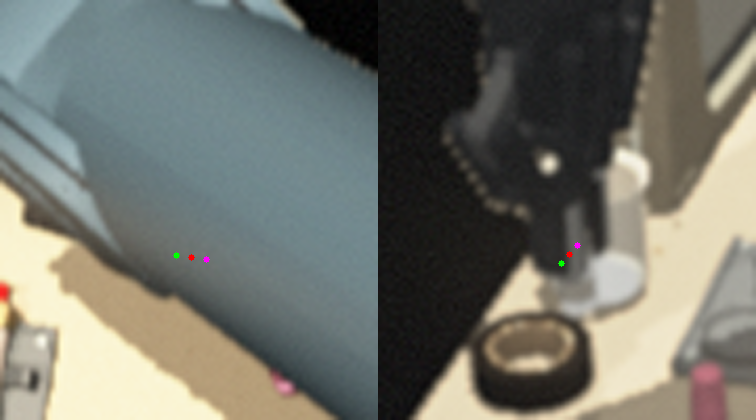

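Emit:
servo_tool:
  motion:
    - {"tx": 0.15,"ty": -0.18,"tz": 0,"ax": 0,"ay": 0,"az": -0.01,"gripper": 0}
    - {"tx": 0.3,"ty": -0.37,"tz": 0,"ax": 0,"ay": 0,"az": -0.02,"gripper": 0}
    - {"tx": 0.45,"ty": -0.55,"tz": 0.05,"ax": 0,"ay": 0,"az": -0.03,"gripper": 0}
    - {"tx": 0.6,"ty": -0.72,"tz": 0.1,"ax": 0,"ay": 0,"az": -0.043,"gripper": 0}
    - {"tx": 0.615,"ty": -0.76,"tz": 0.11,"ax": 0,"ay": 0.001,"az": -0.043,"gripper": 0}
    - {"tx": 0.615,"ty": -0.76,"tz": 0.11,"ax": 0,"ay": 0.001,"az": -0.043,"gripper": 0}
    - {"tx": 0.615,"ty": -0.76,"tz": 0.11,"ax": 0,"ay": 0.001,"az": -0.043,"gripper": 0}

```text
time: 16.55
tool_pos: [0.4632, 0.1483, 0.0895]
orientation: [-0.039, 3.141, -0.001]
force: [0.7, -0.1, 0.5]
grip_width: 0.0145
```

```bash
python3 look.py 20; python3 go.py 0.463 0.149 0.05 91.4
```

```text
tcp [0.4632 0.1483 0.0895] w 0.0145 F [ 0.7 -0.1  0.5] t 16.55 q7 0.71
top crop 271 195 tcp px [316.9 255.1]
side crop 303 173 tcp px [348.7 233.8]
t [ 0.008 -0.005  0.266] a [0.    0.001 0.   ] rows 2.0 from [0.4641 0.1497 0.0899] time 16.65 w 0.0146
```

View pics/L20.png

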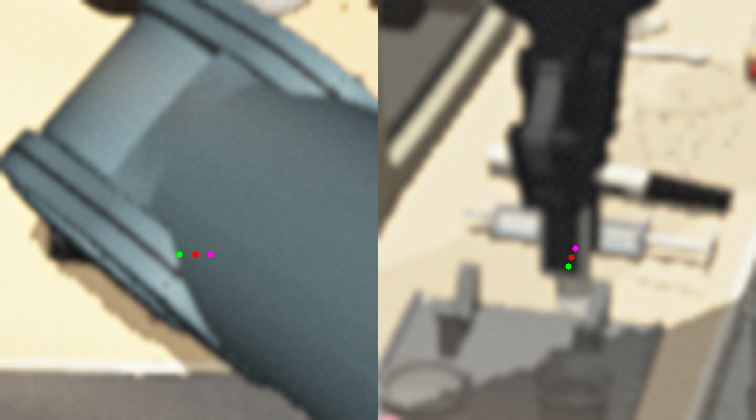

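Emit:
servo_tool:
  motion:
    - {"tx": 0.004,"ty": 0,"tz": 0.12,"ax": 0,"ay": 0,"az": 0,"gripper": 0}
    - {"tx": 0.004,"ty": 0,"tz": 0.26,"ax": 0,"ay": 0,"az": 0,"gripper": 0}
    - {"tx": 0.004,"ty": 0,"tz": 0.26,"ax": 0,"ay": 0,"az": 0,"gripper": 0}
    - {"tx": 0.004,"ty": 0,"tz": 0.26,"ax": 0,"ay": 0,"az": 0,"gripper": 0}

```text
time: 16.98
tool_pos: [0.4634, 0.1506, 0.0506]
orientation: [-0.042, 3.141, 0.001]
force: [0.1, -0.2, 0.4]
grip_width: 0.0144
```

```bash
python3 look.py 21; python3 - <<'E'
import cv2
b=cv2.imread("pics/side21.png"); cv2.imwrite("pics/z21.png",cv2.resize(b[215:295,295:375],None,fx=7,fy=7,interpolation=cv2.INTER_CUBIC))
E
```

```text
tcp [0.4634 0.1506 0.0506] w 0.0144 F [ 0.1 -0.2  0.4] t 16.98 q7 0.65
top crop 271 196 tcp px [316.1 256.7]
side crop 303 192 tcp px [348.1 252.3]
```

View pics/z21.png

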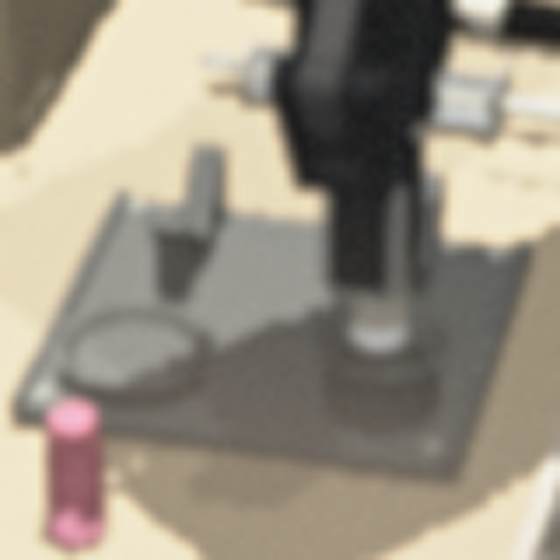

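Emit:
servo_tool:
  motion:
    - {"tx": 0,"ty": 0,"tz": 0.03,"ax": 0,"ay": 0,"az": 0,"gripper": 0}
    - {"tx": 0,"ty": 0,"tz": 0.07,"ax": 0,"ay": 0,"az": 0,"gripper": 0}
    - {"tx": 0,"ty": 0,"tz": 0.113,"ax": 0,"ay": 0,"az": 0,"gripper": 0}
    - {"tx": 0,"ty": 0,"tz": 0.113,"ax": 0,"ay": 0,"az": 0,"gripper": 0}
    - {"tx": 0,"ty": 0,"tz": 0.113,"ax": 0,"ay": 0,"az": 0,"gripper": 0.3}
    - {"tx": 0,"ty": 0,"tz": 0.113,"ax": 0,"ay": 0,"az": 0,"gripper": 0.4}
    - {"tx": 0,"ty": 0,"tz": 0.113,"ax": 0,"ay": 0,"az": 0,"gripper": 0.4}
    - {"tx": 0,"ty": 0,"tz": 0,"ax": 0,"ay": 0,"az": 0,"gripper": 0.4}
    - {"tx": 0,"ty": 0,"tz": -0.2,"ax": 0,"ay": 0,"az": 0,"gripper": 0.4}
    - {"tx": 0,"ty": 0,"tz": -0.35,"ax": 0,"ay": 0,"az": 0,"gripper": 0.4}
    - {"tx": 0,"ty": 0,"tz": -0.35,"ax": 0,"ay": 0,"az": 0,"gripper": 0.4}

```text
time: 18.0
tool_pos: [0.4666, 0.1519, 0.108]
orientation: [-0.041, 3.132, 0.005]
force: [0.7, 0.9, -0.8]
grip_width: 0.0338
```

```bash
python3 look.py 22; python3 - <<'E'
import cv2
b=cv2.imread("pics/side22.png"); cv2.imwrite("pics/z22.png",cv2.resize(b[215:295,295:375],None,fx=7,fy=7,interpolation=cv2.INTER_CUBIC))
E
python3 go.py 0.446 0.273 0.08 91.4
```

```text
tcp [0.4666 0.1519 0.108 ] w 0.0338 F [ 0.7  0.9 -0.8] t 18.0 q7 0.73
top crop 270 192 tcp px [315.  252.3]
side crop 301 165 tcp px [346.4 225.7]
t [0.105 0.819 0.167] a [0.    0.002 0.   ] rows 5.0 from [0.4648 0.1506 0.1049] time 18.1 w 0.0341
```

View pics/z22.png

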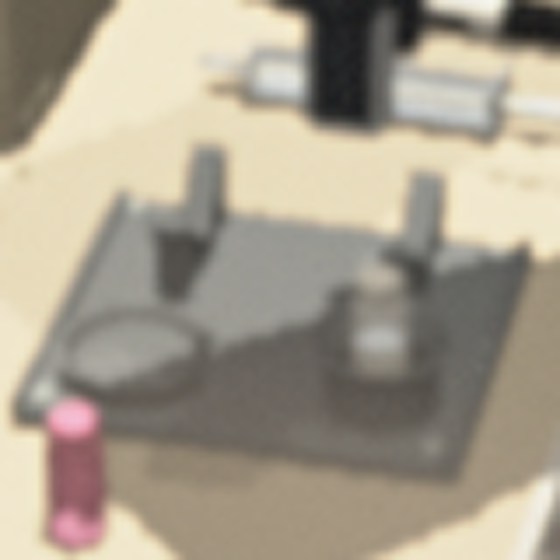

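Emit:
servo_tool:
  motion:
    - {"tx": 0.03,"ty": 0.2,"tz": 0,"ax": 0,"ay": 0,"az": 0,"gripper": 0.55}
    - {"tx": 0.06,"ty": 0.4,"tz": 0.05,"ax": 0,"ay": 0,"az": 0,"gripper": 0.55}
    - {"tx": 0.08,"ty": 0.62,"tz": 0.1,"ax": 0,"ay": 0,"az": 0,"gripper": 0.55}
    - {"tx": 0.105,"ty": 0.8,"tz": 0.25,"ax": 0,"ay": 0.001,"az": 0,"gripper": 0.55}
    - {"tx": 0.105,"ty": 0.82,"tz": 0.38,"ax": 0,"ay": 0.001,"az": 0,"gripper": 0.55}
    - {"tx": 0.105,"ty": 0.82,"tz": 0.38,"ax": 0,"ay": 0.001,"az": 0,"gripper": 0.55}
    - {"tx": 0.105,"ty": 0.82,"tz": 0.38,"ax": 0,"ay": 0.001,"az": 0,"gripper": 0.55}

```text
time: 18.68
tool_pos: [0.4447, 0.272, 0.0464]
orientation: [0.042, -3.139, 0.002]
force: [-0.3, -0.2, -0.2]
grip_width: 0.047
```

```bash
python3 look.py 23; python3 go.py 0.446 0.273 0.001 91.4
```

```text
tcp [0.4447 0.272  0.0464] w 0.047 F [-0.3 -0.2 -0.2] t 18.68 q7 0.44
top crop 211 204 tcp px [256.4 264.8]
side crop 295 235 tcp px [340.8 295.2]
t [0.004 0.007 0.314] a [0. 0. 0.] rows 3.0 from [0.4465 0.2719 0.0481] time 18.78 w 0.0469
```

View pics/L23.png

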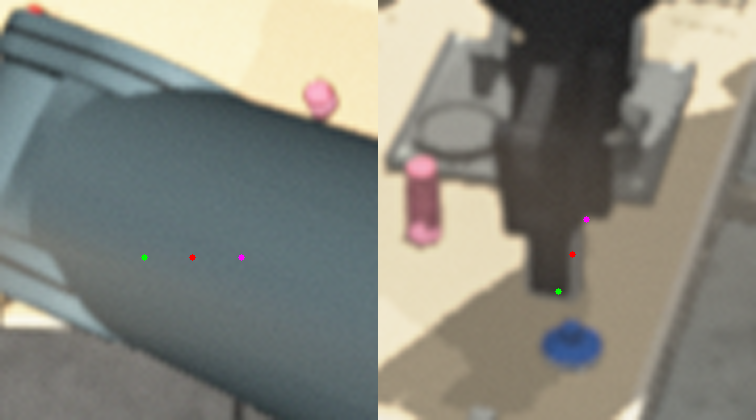

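Emit:
servo_tool:
  motion:
    - {"tx": -0.004,"ty": 0.007,"tz": 0.1,"ax": 0,"ay": 0,"az": 0,"gripper": 0.55}
    - {"tx": -0.004,"ty": 0.007,"tz": 0.2,"ax": 0,"ay": 0,"az": 0,"gripper": 0.55}
    - {"tx": -0.004,"ty": 0.007,"tz": 0.26,"ax": 0,"ay": 0,"az": 0,"gripper": 0.55}
    - {"tx": -0.004,"ty": 0.007,"tz": 0.26,"ax": 0,"ay": 0,"az": 0,"gripper": 0.55}
    - {"tx": -0.004,"ty": 0.007,"tz": 0.26,"ax": 0,"ay": 0,"az": 0,"gripper": 0.55}

```text
time: 19.2
tool_pos: [0.4471, 0.2725, 0.009]
orientation: [-0.038, 3.14, -0.001]
force: [-0.6, 0.0, -0.2]
grip_width: 0.0472
```

```bash
python3 look.py 24; python3 go.py 0.446 0.273 0.001 91.4
```

```text
tcp [0.4471 0.2725 0.009 ] w 0.0472 F [-0.6  0.  -0.2] t 19.2 q7 0.39
top crop 213 205 tcp px [258.4 265. ]
side crop 294 252 tcp px [339.3 312.4]
t [ 0.011 -0.001  0.058] a [ 0.     0.001 -0.   ] rows 2.0 from [0.4476 0.2731 0.0097] time 19.3 w 0.047
```

View pics/L24.png

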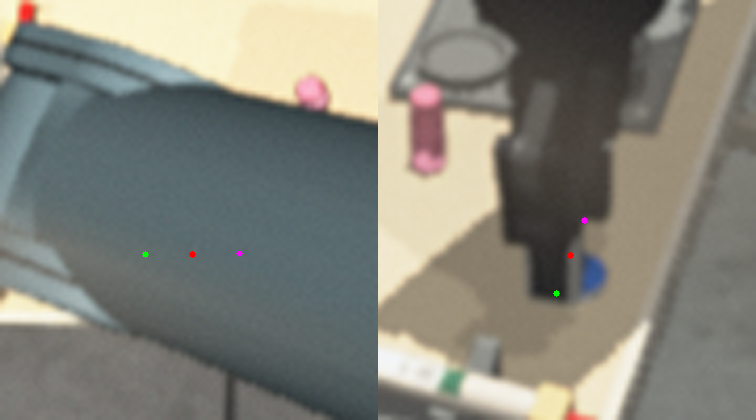

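Emit:
servo_tool:
  motion:
    - {"tx": 0.008,"ty": 0,"tz": 0.03,"ax": 0,"ay": 0,"az": 0,"gripper": 0.5}
    - {"tx": 0.008,"ty": 0,"tz": 0.055,"ax": 0,"ay": 0,"az": 0,"gripper": 0.45}
    - {"tx": 0.008,"ty": 0,"tz": 0.055,"ax": 0,"ay": 0,"az": 0,"gripper": 0.4}
    - {"tx": 0.008,"ty": 0,"tz": 0.055,"ax": 0,"ay": 0,"az": 0,"gripper": 0.36}
    - {"tx": 0.008,"ty": 0,"tz": 0.055,"ax": 0,"ay": 0,"az": 0,"gripper": 0.36}

```text
time: 19.72
tool_pos: [0.4464, 0.2732, 0.0015]
orientation: [-0.038, 3.139, 0.001]
force: [0.3, -0.2, 0.6]
grip_width: 0.0307
```

Emit:
servo_tool:
  motion:
    - {"tx": 0,"ty": 0,"tz": 0,"ax": 0,"ay": 0,"az": 0,"gripper": 0.25}
    - {"tx": 0,"ty": 0,"tz": 0,"ax": 0,"ay": 0,"az": 0,"gripper": 0.15}
    - {"tx": 0,"ty": 0,"tz": 0,"ax": 0,"ay": 0,"az": 0,"gripper": 0.15}
    - {"tx": 0,"ty": 0,"tz": 0,"ax": 0,"ay": 0,"az": 0,"gripper": 0.15}
  grip_force: 25

```text
time: 20.05
tool_pos: [0.4465, 0.2731, 0.0017]
orientation: [-0.038, 3.139, 0.001]
force: [-0.4, -0.4, 3.5]
grip_width: 0.022
```

```bash
python3 look.py 25
```

```text
tcp [0.4465 0.2731 0.0017] w 0.022 F [-0.4 -0.4  3.5] t 20.05 q7 0.38
top crop 213 205 tcp px [258.4 265.6]
side crop 294 256 tcp px [339.6 316.1]
```

View pics/L25.png

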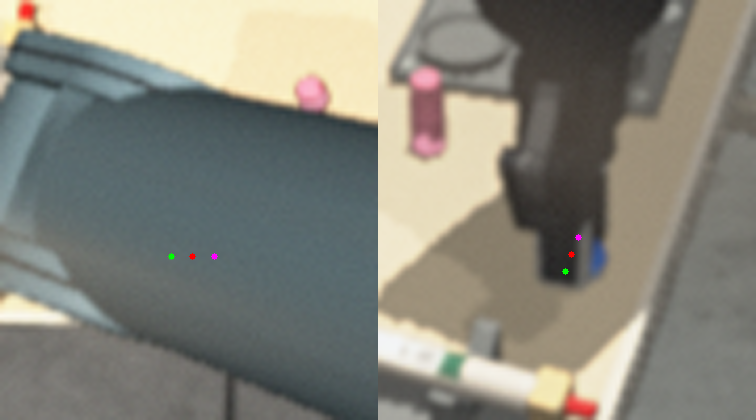

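Emit:
servo_tool:
  motion:
    - {"tx": 0,"ty": 0,"tz": 0,"ax": 0,"ay": 0,"az": 0,"gripper": 0}
    - {"tx": 0,"ty": 0,"tz": 0,"ax": 0,"ay": 0,"az": 0,"gripper": 0}
    - {"tx": 0,"ty": 0,"tz": -0.03,"ax": 0,"ay": 0,"az": 0,"gripper": 0}
    - {"tx": 0,"ty": 0,"tz": -0.1,"ax": 0,"ay": 0,"az": 0,"gripper": 0}
    - {"tx": 0,"ty": 0,"tz": -0.2,"ax": 0,"ay": 0,"az": 0,"gripper": 0}
    - {"tx": 0,"ty": 0,"tz": -0.35,"ax": 0,"ay": 0,"az": 0,"gripper": 0}
    - {"tx": 0,"ty": 0,"tz": -0.35,"ax": 0,"ay": 0,"az": 0,"gripper": 0}
    - {"tx": 0,"ty": 0,"tz": -0.35,"ax": 0,"ay": 0,"az": 0,"gripper": 0}
  grip_force: 30

```text
time: 20.82
tool_pos: [0.4473, 0.2737, 0.0557]
orientation: [-0.038, 3.136, 0.003]
force: [-0.0, -0.6, -0.5]
grip_width: 0.0218
```

```bash
python3 look.py 26; python3 - <<'E'
import cv2
b=cv2.imread("pics/side26.png"); cv2.imwrite("pics/z26.png",cv2.resize(b[255:335,300:380],None,fx=7,fy=7,interpolation=cv2.INTER_CUBIC))
E
```

```text
tcp [0.4473 0.2737 0.0557] w 0.0218 F [-0.  -0.6 -0.5] t 20.82 q7 0.44
top crop 210 203 tcp px [255.1 263.2]
side crop 294 231 tcp px [339.  291.1]
```

View pics/z26.png

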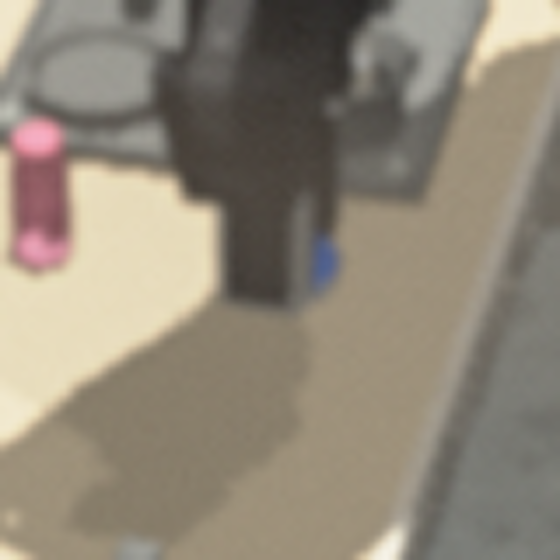

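```bash
python3 go.py 0.5325 0.151 0.06 91.4
```

```text
t [-0.555 -0.826 -0.038] a [ 0.     0.001 -0.   ] rows 5.0 from [0.4463 0.2728 0.0541] time 20.92 w 0.0216
```

Emit:
servo_tool:
  motion:
    - {"tx": -0.1,"ty": -0.1,"tz": -0.2,"ax": 0,"ay": 0,"az": 0,"gripper": 0}
    - {"tx": -0.2,"ty": -0.25,"tz": -0.25,"ax": 0,"ay": 0,"az": 0,"gripper": 0}
    - {"tx": -0.33,"ty": -0.45,"tz": -0.25,"ax": 0,"ay": 0,"az": 0,"gripper": 0}
    - {"tx": -0.45,"ty": -0.65,"tz": -0.2,"ax": 0,"ay": 0,"az": 0,"gripper": 0}
    - {"tx": -0.555,"ty": -0.82,"tz": -0.1,"ax": 0,"ay": 0,"az": 0,"gripper": 0}
    - {"tx": -0.555,"ty": -0.825,"tz": -0.03,"ax": 0,"ay": 0,"az": 0,"gripper": 0}
    - {"tx": -0.555,"ty": -0.825,"tz": -0.03,"ax": 0,"ay": 0,"az": 0,"gripper": 0}
    - {"tx": -0.555,"ty": -0.825,"tz": -0.03,"ax": 0,"ay": 0,"az": 0,"gripper": 0}

```text
time: 21.58
tool_pos: [0.5311, 0.1516, 0.0579]
orientation: [0.039, -3.141, -0.001]
force: [-0.2, 0.8, -0.3]
grip_width: 0.022
```

```bash
python3 look.py 27; python3 go.py 0.5325 0.151 0.03 91.4; python3 - <<'E'
import cv2
b=cv2.imread("pics/side27.png"); cv2.imwrite("pics/z27.png",cv2.resize(b[215:295,280:360],None,fx=7,fy=7,interpolation=cv2.INTER_CUBIC))
E
```

```text
tcp [0.5311 0.1516 0.0579] w 0.022 F [-0.2  0.8 -0.3] t 21.58 q7 0.74
top crop 271 163 tcp px [316.2 223.3]
side crop 267 184 tcp px [312.8 244.1]
t [-0.005 -0.014  0.194] a [0.    0.001 0.001] rows 2.0 from [0.5317 0.153  0.0591] time 21.68 w 0.0217
```

View pics/z27.png

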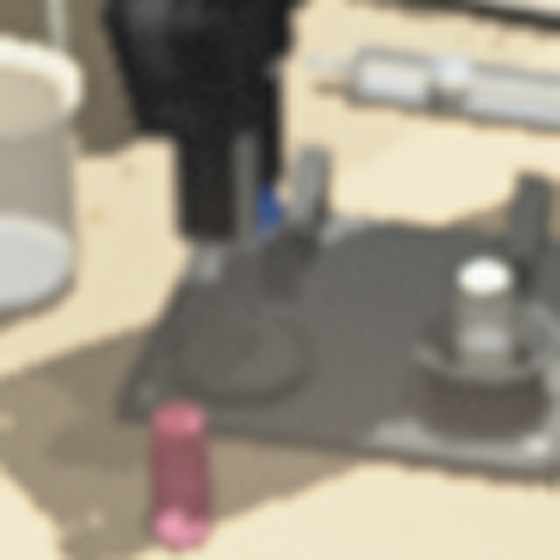

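Emit:
servo_tool:
  motion:
    - {"tx": -0.005,"ty": -0.008,"tz": 0.1,"ax": 0,"ay": 0.001,"az": 0,"gripper": 0}
    - {"tx": -0.005,"ty": -0.008,"tz": 0.194,"ax": 0,"ay": 0.001,"az": 0,"gripper": 0}
    - {"tx": -0.005,"ty": -0.008,"tz": 0.194,"ax": 0,"ay": 0.001,"az": 0,"gripper": 0}
    - {"tx": -0.005,"ty": -0.008,"tz": 0.194,"ax": 0,"ay": 0.001,"az": 0,"gripper": 0}

```text
time: 22.02
tool_pos: [0.5313, 0.1521, 0.0288]
orientation: [0.044, -3.138, -0.001]
force: [-0.8, -0.3, 0.9]
grip_width: 0.0218
```

```bash
python3 look.py 28; python3 go.py 0.5325 0.151 0.018 91.4; python3 - <<'E'
from h import *
S=9;x0,y0=285,225
b=cv2.imread("pics/side28.png"); c=cv2.resize(b[y0:y0+60,x0:x0+60],None,fx=S,fy=S,interpolation=cv2.INTER_CUBIC)
cv2.imwrite("pics/z28.png",c)
for p in ([.532,.152,.03],[.532,.152,.016],[.542,.152,.016],[.532,.162,.016]): print(p,((proj("side",p)[0]-[x0,y0]+.5)*S).round(0))
E
```

```text
tcp [0.5313 0.1521 0.0288] w 0.0218 F [-0.8 -0.3  0.9] t 22.02 q7 0.72
top crop 271 165 tcp px [316.2 225.3]
side crop 268 197 tcp px [313.1 257.1]
t [-0.001 -0.009  0.08 ] a [ 0.001 -0.     0.001] rows 2.0 from [0.5323 0.1523 0.03  ] time 22.12 w 0.0217
[0.532, 0.152, 0.03] [254. 288.]
[0.532, 0.152, 0.016] [256. 343.]
[0.542, 0.152, 0.016] [211. 336.]
[0.532, 0.162, 0.016] [242. 369.]
```

View pics/z28.png

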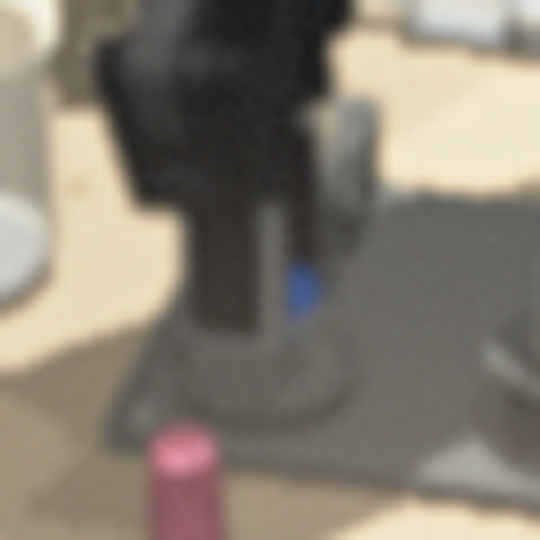

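```bash
python3 - <<'E'
from h import *
a=cv2.imread("pics/top0.png"); b=cv2.imread("pics/side0.png")
c1=cv2.resize(a[210:275,302:332],None,fx=9,fy=9,interpolation=cv2.INTER_CUBIC); c2=cv2.resize(b[240:290,292:372],None,fx=6,fy=6,interpolation=cv2.INTER_CUBIC)
# predicted circles with rack at center
def circ(n,c,r,z,x0,y0,S,img,col):
    t=np.linspace(0,2*np.pi,80); P=np.c_[c[0]+r*np.cos(t),c[1]+r*np.sin(t),0*t+z]; q=((proj(n,P)-[x0,y0]+.5)*S).astype(np.int32); cv2.polylines(img,[q],True,col,1)
e1=c1.copy(); e2=c2.copy()
for (dx,dy) in ((0,0),):
    circ("top",(.5314,.1492),.017,.016,302,210,9,e1,(0,0,255)); circ("top",(.4631,.1471),.0175,.03,302,210,9,e1,(0,0,255))
    circ("side",(.5290,.1555),.017,.016,292,240,6,e2,(0,0,255)); circ("side",(.4605,.1535),.0175,.03,292,240,6,e2,(0,0,255))
cv2.imwrite("pics/y1.png",np.hstack([c1,e1])); cv2.imwrite("pics/y2.png",np.vstack([c2,e2]))
E
```

```text
(no output)
```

View pics/y1.png

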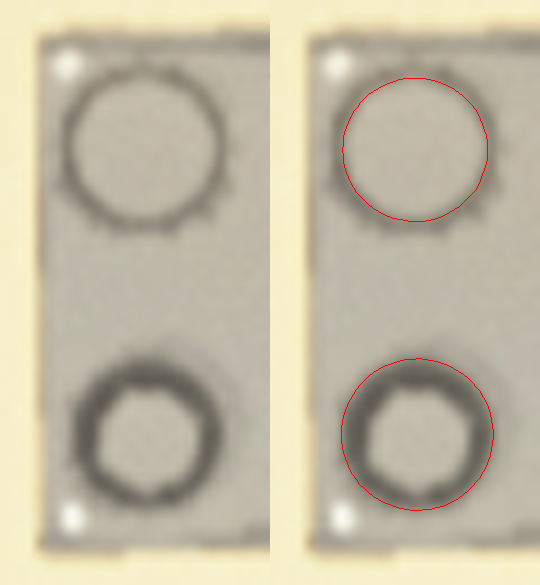

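View pics/y2.png

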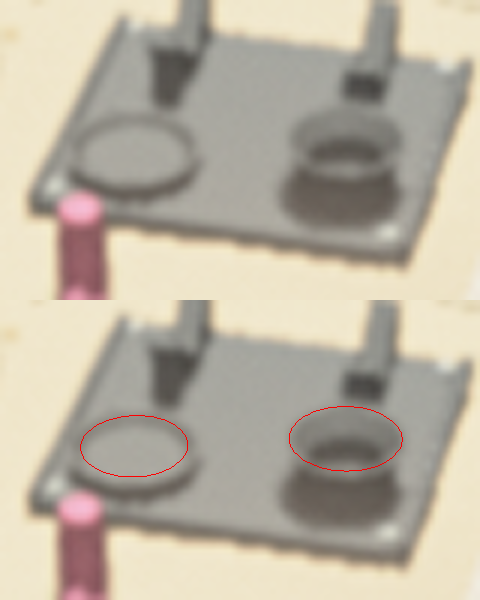

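Emit:
servo_tool:
  motion:
    - {"tx": 0,"ty": 0,"tz": 0.03,"ax": 0,"ay": 0,"az": 0,"gripper": 0}
    - {"tx": 0,"ty": 0,"tz": 0.06,"ax": 0,"ay": 0,"az": 0,"gripper": 0}
    - {"tx": 0,"ty": 0,"tz": 0.085,"ax": 0,"ay": 0,"az": 0,"gripper": 0}
    - {"tx": 0,"ty": 0,"tz": 0.085,"ax": 0,"ay": 0,"az": 0,"gripper": 0}

```text
time: 22.45
tool_pos: [0.5319, 0.152, 0.0164]
orientation: [0.043, -3.139, -0.002]
force: [-0.0, 0.8, 0.3]
grip_width: 0.0218
```

```bash
python3 look.py 29; python3 - <<'E'
from h import *
S=9;x0,y0=285,225
b=cv2.imread("pics/side29.png"); c=cv2.resize(b[y0:y0+60,x0:x0+60],None,fx=S,fy=S,interpolation=cv2.INTER_CUBIC)
cv2.imwrite("pics/z29.png",c)
E
```

```text
tcp [0.5319 0.152  0.0164] w 0.0218 F [-0.   0.8  0.3] t 22.45 q7 0.71
top crop 271 165 tcp px [316.3 225.9]
side crop 267 202 tcp px [313.  262.4]
```

View pics/z29.png

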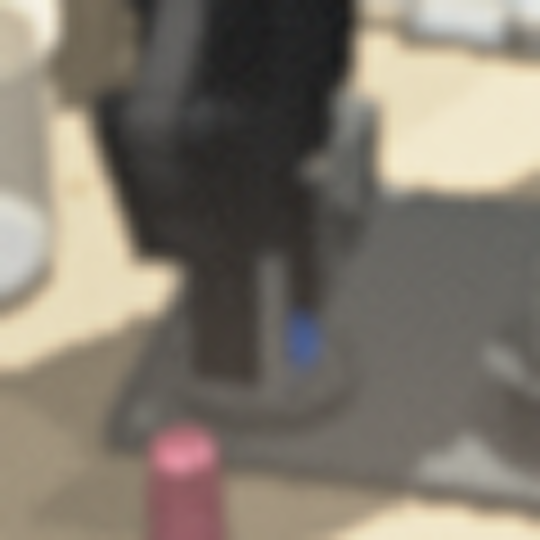

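Emit:
servo_tool:
  motion:
    - {"tx": 0,"ty": 0,"tz": 0.005,"ax": 0,"ay": 0,"az": 0,"gripper": 0}
    - {"tx": 0,"ty": 0,"tz": 0.01,"ax": 0,"ay": 0,"az": 0,"gripper": 0}
    - {"tx": 0,"ty": 0,"tz": 0.01,"ax": 0,"ay": 0,"az": 0,"gripper": 0}

```text
time: 22.8
tool_pos: [0.5324, 0.1524, 0.0159]
orientation: [0.043, -3.14, -0.002]
force: [-1.4, -1.3, 4.2]
grip_width: 0.0217
```

Emit:
servo_tool:
  motion:
    - {"tx": 0,"ty": 0,"tz": -0.003,"ax": 0,"ay": 0,"az": 0,"gripper": 0}
    - {"tx": 0,"ty": 0,"tz": -0.003,"ax": 0,"ay": 0,"az": 0,"gripper": 0.3}
    - {"tx": 0,"ty": 0,"tz": -0.003,"ax": 0,"ay": 0,"az": 0,"gripper": 0.38}
    - {"tx": 0,"ty": 0,"tz": -0.003,"ax": 0,"ay": 0,"az": 0,"gripper": 0.38}
    - {"tx": 0,"ty": 0,"tz": -0.003,"ax": 0,"ay": 0,"az": 0,"gripper": 0.38}

```text
time: 23.22
tool_pos: [0.5324, 0.1523, 0.0162]
orientation: [0.043, -3.14, -0.002]
force: [-0.3, 0.3, -0.2]
grip_width: 0.0324
```

Emit:
servo_tool:
  motion:
    - {"tx": 0,"ty": 0,"tz": -0.1,"ax": 0,"ay": 0,"az": 0,"gripper": 0.38}
    - {"tx": 0,"ty": 0,"tz": -0.3,"ax": 0,"ay": 0,"az": 0,"gripper": 0.38}
    - {"tx": 0,"ty": 0,"tz": -0.55,"ax": 0,"ay": 0,"az": 0,"gripper": 0.38}
    - {"tx": 0.15,"ty": 0,"tz": -0.6,"ax": 0,"ay": 0,"az": 0,"gripper": 0.38}
    - {"tx": 0.2,"ty": 0,"tz": -0.6,"ax": 0,"ay": 0,"az": 0,"gripper": 0.38}
    - {"tx": 0.2,"ty": 0,"tz": -0.6,"ax": 0,"ay": 0,"az": 0,"gripper": 0.38}

```text
time: 23.72
tool_pos: [0.5009, 0.1512, 0.1071]
orientation: [0.045, -3.14, -0.001]
force: [0.1, -1.2, -0.1]
grip_width: 0.0323
```

```bash
python3 look.py 30; python3 go.py 0.47 -0.01 0.11 88; python3 - <<'E'
from h import *
b=cv2.imread("pics/side30.png"); c=cv2.resize(b[215:295,280:360],None,fx=7,fy=7,interpolation=cv2.INTER_CUBIC)
cv2.imwrite("pics/z30.png",c)
E
```

```text
tcp [0.5009 0.1512 0.1071] w 0.0323 F [ 0.1 -1.2 -0.1] t 23.72 q7 0.77
top crop 270 174 tcp px [315.8 234.8]
side crop 283 163 tcp px [328.1 223.4]
t [ 0.245 -1.066 -0.027] a [ 0.    -0.001  0.02 ] rows 5.0 from [0.5024 0.1508 0.106 ] time 23.82 w 0.0322
```

View pics/z30.png

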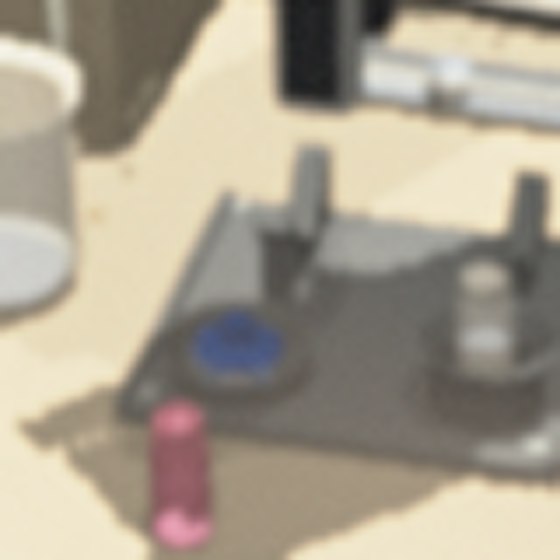

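Emit:
servo_tool:
  motion:
    - {"tx": 0.05,"ty": -0.25,"tz": 0,"ax": 0,"ay": 0,"az": 0.005,"gripper": 0.5}
    - {"tx": 0.0,"ty": -0.5,"tz": 0,"ax": 0,"ay": 0,"az": 0.01,"gripper": 0.5}
    - {"tx": -0.05,"ty": -0.75,"tz": 0,"ax": 0,"ay": 0,"az": 0.02,"gripper": 0.5}
    - {"tx": -0.06,"ty": -1,"tz": 0.1,"ax": 0,"ay": 0,"az": 0.02,"gripper": 0.5}
    - {"tx": -0.06,"ty": -1,"tz": 0.2,"ax": 0,"ay": 0,"az": 0.02,"gripper": 0.5}
    - {"tx": -0.06,"ty": -1,"tz": 0.2,"ax": 0,"ay": 0,"az": 0.02,"gripper": 0.5}

```text
time: 24.32
tool_pos: [0.514, -0.0027, 0.0726]
orientation: [-0.065, -3.134, 0.001]
force: [-0.9, 0.3, -0.3]
grip_width: 0.0426
```

```bash
python3 go.py 0.515 -0.0095 0.045 88
```

```text
t [-0.01  -0.045  0.184] a [-0.    -0.002 -0.002] rows 2.0 from [ 0.514  -0.0027  0.0726] time 24.32 w 0.0426
```

Emit:
servo_tool:
  motion:
    - {"tx": -0.01,"ty": -0.04,"tz": 0.1,"ax": 0,"ay": -0.002,"az": -0.002,"gripper": 0.5}
    - {"tx": -0.01,"ty": -0.04,"tz": 0.24,"ax": 0,"ay": -0.002,"az": -0.002,"gripper": 0.5}
    - {"tx": -0.01,"ty": -0.04,"tz": 0.24,"ax": 0,"ay": -0.002,"az": -0.002,"gripper": 0.5}
    - {"tx": -0.01,"ty": -0.04,"tz": 0.24,"ax": 0,"ay": -0.002,"az": -0.002,"gripper": 0.5}

```text
time: 24.65
tool_pos: [0.5144, -0.0075, 0.0361]
orientation: [-0.052, -3.138, -0.0]
force: [0.2, 0.7, 0.5]
grip_width: 0.0427
```

```bash
python3 look.py 31; python3 go.py 0.515 -0.0095 0.0045 88;  python3 - <<'E'
from h import *
a=cv2.imread("pics/top31.png"); c=cv2.resize(a[195:290,295:415],None,fx=6,fy=6,interpolation=cv2.INTER_CUBIC)
cv2.imwrite("pics/z31.png",c)
E
```

```text
tcp [ 0.5144 -0.0075  0.0361] w 0.0427 F [0.2 0.7 0.5] t 24.65 q7 0.94
top crop 347 174 tcp px [392.9 234.3]
side crop 298 154 tcp px [343.2 214.6]
t [ 0.005 -0.013  0.22 ] a [0. 0. 0.] rows 2.0 from [ 0.5158 -0.0075  0.0375] time 24.75 w 0.0426
```

View pics/L31.png

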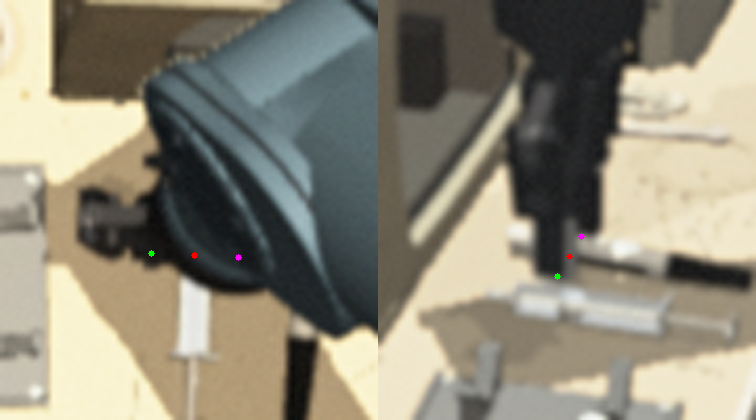

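View pics/z31.png

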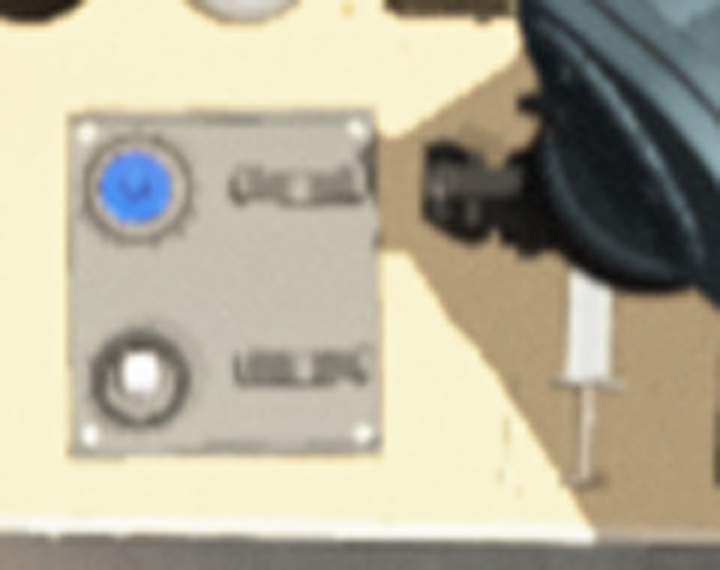

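Emit:
servo_tool:
  motion:
    - {"tx": 0.005,"ty": -0.013,"tz": 0.1,"ax": 0,"ay": 0,"az": 0,"gripper": 0.5}
    - {"tx": 0.005,"ty": -0.013,"tz": 0.2,"ax": 0,"ay": 0,"az": 0,"gripper": 0.5}
    - {"tx": 0.005,"ty": -0.013,"tz": 0.215,"ax": 0,"ay": 0,"az": 0,"gripper": 0.5}
    - {"tx": 0.005,"ty": -0.013,"tz": 0.215,"ax": 0,"ay": 0,"az": 0,"gripper": 0.5}
    - {"tx": 0.005,"ty": -0.013,"tz": 0.215,"ax": 0,"ay": 0,"az": 0,"gripper": 0.5}

```text
time: 25.17
tool_pos: [0.5156, -0.009, 0.0062]
orientation: [0.052, 3.14, 0.0]
force: [-0.1, 0.0, 0.3]
grip_width: 0.0425
```

Emit:
servo_tool:
  motion:
    - {"tx": 0,"ty": 0,"tz": 0,"ax": 0,"ay": 0,"az": 0,"gripper": 0.3}
    - {"tx": 0,"ty": 0,"tz": 0,"ax": 0,"ay": 0,"az": 0,"gripper": 0}
    - {"tx": 0,"ty": 0,"tz": 0,"ax": 0,"ay": 0,"az": 0,"gripper": 0}
    - {"tx": 0,"ty": 0,"tz": 0,"ax": 0,"ay": 0,"az": 0,"gripper": 0}
    - {"tx": 0,"ty": 0,"tz": 0,"ax": 0,"ay": 0,"az": 0,"gripper": 0}
    - {"tx": 0,"ty": 0,"tz": 0,"ax": 0,"ay": 0,"az": 0,"gripper": 0}
  grip_force: 30

```text
time: 25.67
tool_pos: [0.5165, -0.0089, 0.0072]
orientation: [0.052, 3.138, 0.0]
force: [-0.6, 0.2, 5.6]
grip_width: 0.0155
```

```bash
python3 look.py 32
```

```text
tcp [ 0.5165 -0.0089  0.0072] w 0.0155 F [-0.6  0.2  5.6] t 25.67 q7 0.9
top crop 346 175 tcp px [391.9 235.1]
side crop 297 165 tcp px [342.4 225.8]
```

View pics/L32.png

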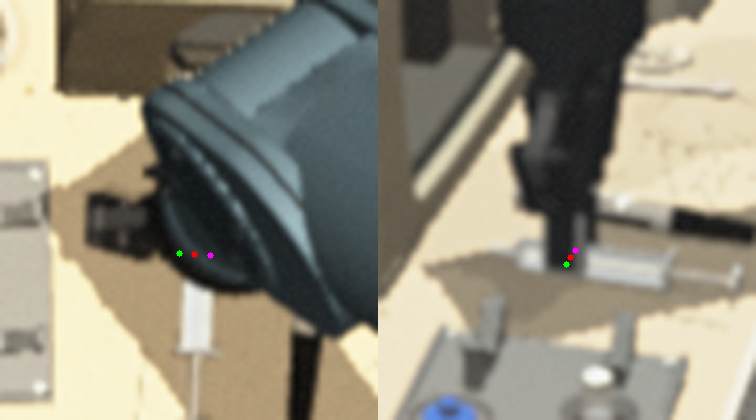

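Emit:
servo_tool:
  motion:
    - {"tx": 0,"ty": 0,"tz": -0.1,"ax": 0,"ay": 0,"az": 0,"gripper": 0}
    - {"tx": 0,"ty": 0,"tz": -0.3,"ax": 0,"ay": 0,"az": 0,"gripper": 0}
    - {"tx": 0,"ty": 0.05,"tz": -0.5,"ax": 0,"ay": 0,"az": 0,"gripper": 0}
    - {"tx": 0.05,"ty": 0.25,"tz": -0.5,"ax": 0,"ay": 0,"az": -0.01,"gripper": 0}
    - {"tx": 0.1,"ty": 0.5,"tz": -0.5,"ax": 0,"ay": 0,"az": -0.019,"gripper": 0}
    - {"tx": 0.12,"ty": 0.68,"tz": -0.5,"ax": 0,"ay": 0,"az": -0.019,"gripper": 0}
    - {"tx": 0.12,"ty": 0.68,"tz": -0.5,"ax": 0,"ay": 0,"az": -0.019,"gripper": 0}
    - {"tx": 0.12,"ty": 0.68,"tz": -0.5,"ax": 0,"ay": 0,"az": -0.019,"gripper": 0}

```text
time: 26.43
tool_pos: [0.5015, 0.0956, 0.0827]
orientation: [-0.048, 3.138, 0.001]
force: [0.1, -0.5, 0.2]
grip_width: 0.0154
```

```bash
python3 look.py 33; python3 go.py 0.501 0.094 0.045 91.4
```

```text
tcp [0.5015 0.0956 0.0827] w 0.0154 F [ 0.1 -0.5  0.2] t 26.43 q7 0.84
top crop 298 176 tcp px [343.9 236.7]
side crop 291 160 tcp px [336.1 220.1]
t [0.005 0.009 0.248] a [-0.     0.001  0.   ] rows 2.0 from [0.5017 0.0927 0.0822] time 26.53 w 0.0155
```

View pics/L33.png

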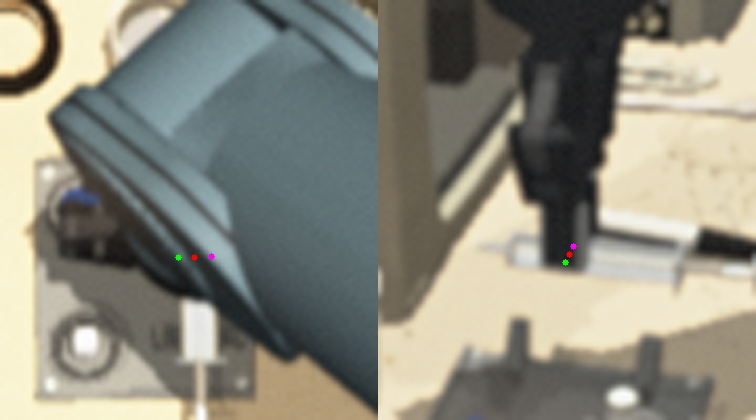

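Emit:
servo_tool:
  motion:
    - {"tx": 0.003,"ty": 0,"tz": 0.1,"ax": 0,"ay": 0,"az": 0,"gripper": 0}
    - {"tx": 0.003,"ty": 0,"tz": 0.2,"ax": 0,"ay": 0,"az": 0,"gripper": 0}
    - {"tx": 0.003,"ty": 0,"tz": 0.25,"ax": 0,"ay": 0,"az": 0,"gripper": 0}
    - {"tx": 0.003,"ty": 0,"tz": 0.25,"ax": 0,"ay": 0,"az": 0,"gripper": 0}
    - {"tx": 0.003,"ty": 0,"tz": 0.25,"ax": 0,"ay": 0,"az": 0,"gripper": 0}

```text
time: 26.95
tool_pos: [0.5013, 0.0918, 0.0446]
orientation: [-0.039, 3.139, -0.002]
force: [-0.5, 0.2, -0.1]
grip_width: 0.0157
```

```bash
python3 look.py 34; python3 go.py 0.501 0.094 0.025 91.4
```

```text
tcp [0.5013 0.0918 0.0446] w 0.0157 F [-0.5  0.2 -0.1] t 26.95 q7 0.79
top crop 300 179 tcp px [345.1 239.2]
side crop 291 175 tcp px [336.7 236. ]
t [0.006 0.011 0.135] a [-0.     0.001  0.   ] rows 2.0 from [0.5019 0.0924 0.0453] time 27.05 w 0.0157
```

View pics/L34.png

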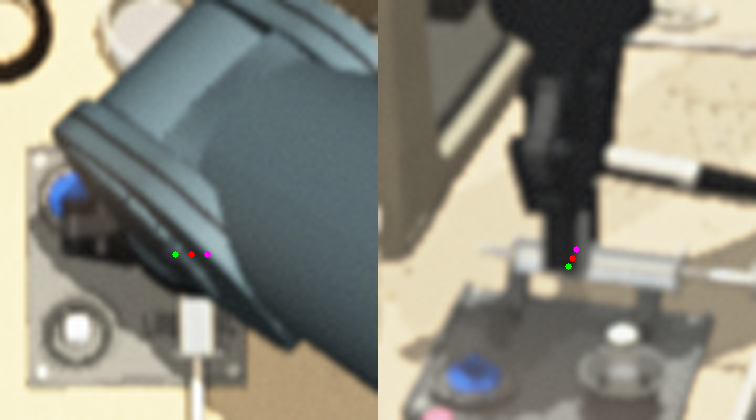

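Emit:
servo_tool:
  motion:
    - {"tx": 0.003,"ty": 0.01,"tz": 0.05,"ax": 0,"ay": 0,"az": 0,"gripper": 0}
    - {"tx": 0.003,"ty": 0.01,"tz": 0.09,"ax": 0,"ay": 0,"az": 0,"gripper": 0}
    - {"tx": 0.003,"ty": 0.01,"tz": 0.13,"ax": 0,"ay": 0,"az": 0,"gripper": 0}
    - {"tx": 0.003,"ty": 0.01,"tz": 0.135,"ax": 0,"ay": 0,"az": 0,"gripper": 0}
    - {"tx": 0.003,"ty": 0.01,"tz": 0.135,"ax": 0,"ay": 0,"az": 0,"gripper": 0}

```text
time: 27.47
tool_pos: [0.5015, 0.0936, 0.0246]
orientation: [-0.04, 3.138, -0.002]
force: [-0.9, -1.4, 1.3]
grip_width: 0.0152
```

```bash
python3 look.py 35
```

```text
tcp [0.5015 0.0936 0.0246] w 0.0152 F [-0.9 -1.4  1.3] t 27.47 q7 0.76
top crop 298 180 tcp px [343.9 240.2]
side crop 291 184 tcp px [336.4 245. ]
```

View pics/L35.png

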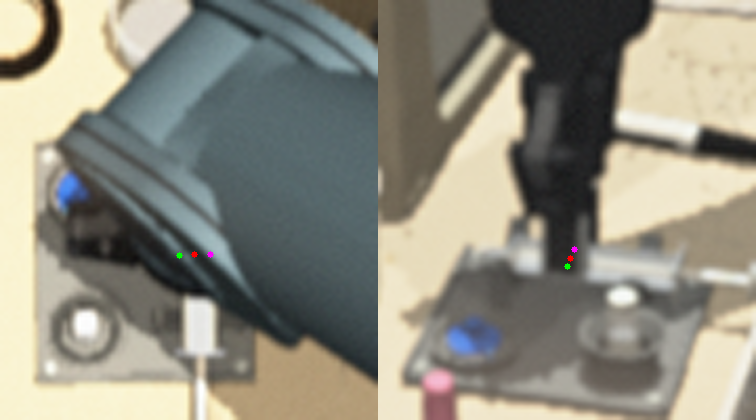

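Emit:
servo_tool:
  motion:
    - {"tx": 0,"ty": 0,"tz": 0.003,"ax": 0,"ay": 0,"az": 0,"gripper": 0.15}
    - {"tx": 0,"ty": 0,"tz": 0.003,"ax": 0,"ay": 0,"az": 0,"gripper": 0.3}
    - {"tx": 0,"ty": 0,"tz": 0.003,"ax": 0,"ay": 0,"az": 0,"gripper": 0.4}
    - {"tx": 0,"ty": 0,"tz": 0.003,"ax": 0,"ay": 0,"az": 0,"gripper": 0.4}
    - {"tx": 0,"ty": 0,"tz": 0.003,"ax": 0,"ay": 0,"az": 0,"gripper": 0.4}
    - {"tx": 0,"ty": 0,"tz": -0.1,"ax": 0,"ay": 0,"az": 0,"gripper": 0.4}
    - {"tx": 0,"ty": 0,"tz": -0.3,"ax": 0,"ay": 0,"az": 0,"gripper": 0.4}
    - {"tx": 0,"ty": 0,"tz": -0.55,"ax": 0,"ay": 0,"az": 0,"gripper": 0.4}
    - {"tx": 0,"ty": -0.2,"tz": -0.7,"ax": 0,"ay": 0,"az": 0,"gripper": 0.4}
    - {"tx": 0,"ty": -0.45,"tz": -0.7,"ax": 0,"ay": 0,"az": 0,"gripper": 0.4}
    - {"tx": 0,"ty": -0.7,"tz": -0.7,"ax": 0,"ay": 0,"az": 0,"gripper": 0.4}
    - {"tx": 0,"ty": -0.9,"tz": -0.7,"ax": 0,"ay": 0,"az": 0,"gripper": 0.4}
    - {"tx": 0,"ty": -0.9,"tz": -0.7,"ax": 0,"ay": 0,"az": 0,"gripper": 0.4}
    - {"tx": 0,"ty": -0.9,"tz": -0.7,"ax": 0,"ay": 0,"az": 0,"gripper": 0.4}

```text
time: 28.73
tool_pos: [0.5043, -0.0433, 0.1297]
orientation: [-0.033, 3.138, -0.003]
force: [0.9, 0.6, -0.1]
grip_width: 0.034
```

```bash
python3 - <<'E'
from h import *
print(ctrl.state()["tool_pos"])
for n in("top","side"): save(ctrl.capture(n),n+"40.png")
a=cv2.imread("pics/top40.png"); b=cv2.imread("pics/side40.png")
cv2.imwrite("pics/f1.png",cv2.resize(a[195:290,165:370],None,fx=3.8,fy=3.8,interpolation=cv2.INTER_CUBIC))
cv2.imwrite("pics/f2.png",cv2.resize(b[215:395,230:400],None,fx=3.3,fy=3.3,interpolation=cv2.INTER_CUBIC))
E
```

```text
[ 0.50428326 -0.04330768  0.12970269]
```

View pics/f1.png

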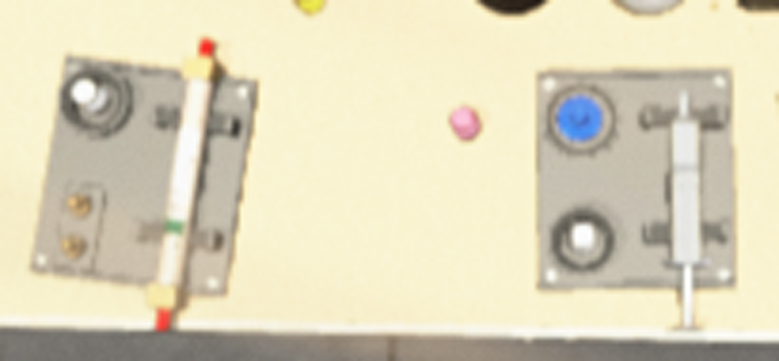

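View pics/f2.png

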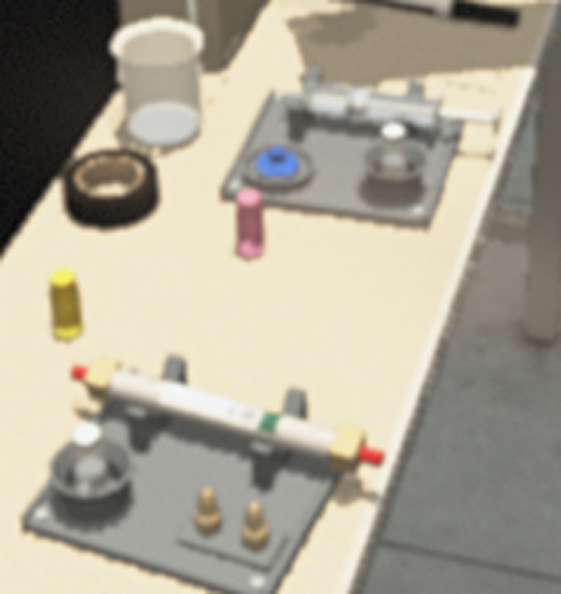

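```bash
python3 - <<'E'
from h import *
c=lambda x,y:((x+.5)/3.8-.5+165,(y+.5)/3.8-.5+195)
def inr(p,o,yaw):
    t=np.radians(yaw); d=p[:2]-np.array(o); return np.array([d[0]*np.cos(t)+d[1]*np.sin(t),-d[0]*np.sin(t)+d[1]*np.cos(t)])*1000
FR=((.4996,.1187),1.4); CR=((.4966,.3912),-6.1)  # raw top-camera frame
print("time",ctrl.state()["time"])
for n,p,z,F in (("colU",(207,40),.025,CR),("colD",(163,328),.025,CR),("vialC",(84,91),.049,CR),("cupC",(95,101),.03,CR),("fit-45",(72,244),.034,CR),("nozz",(684,92),.026,FR),("flange",(687,264),.028,FR),("plung",(688,327),.026,FR),("barrelU",(684,122),.028,FR),("disc",(579,119),.015,FR),("vialF",(582,236),.049,FR)):
    print(n,inr(onplane("top",c(*p),z),*F).round(1))
for q in ("syringe","short_column","disc_filter","vial_1"):
    for d in ctrl.landmark_of("top",q):
        if d["confidence"]>.3:
            w=onplane("top",d["position"],.017 if q in("syringe","short_column") else .011); print(q,round(d["confidence"],2),w.round(4),"FR",inr(w,*FR).round(1),"CR",inr(w,*CR).round(1))
a=cv2.imread("pics/top40.png"); b=cv2.imread("pics/side40.png")
cv2.imwrite("pics/g1.png",np.hstack([cv2.resize(a[210:280,300:365],(520,560),interpolation=cv2.INTER_CUBIC)]))
cv2.imwrite("pics/g2.png",cv2.resize(b[230:290,290:390],None,fx=7,fy=7,interpolation=cv2.INTER_CUBIC))
E
```

```text
time 28.8333
colU [ 77.2 -25.3]
colD [-83.6 -25.4]
vialC [37.2 31.6]
cupC [34.9 29.7]
fit-45 [-44.9  28.8]
nozz [ 46.3 -27.1]
flange [-49.1 -27.8]
plung [-83.3 -28.1]
barrelU [ 29.3 -26.9]
disc [33.1 31.1]
vialF [-35.4  29.3]
syringe 0.92 [0.4855 0.0817 0.017 ] FR [-15.  -36.7] CR [  21.9 -309. ]
short_column 0.57 [0.4873 0.3651 0.017 ] FR [ -6.3 246.6] CR [ -6.5 -26.9]
disc_filter 0.4 [0.5293 0.1535 0.011 ] FR [30.6 34.1] CR [  57.8 -232.8]
vial_1 0.57 [0.5248 0.219  0.011 ] FR [27.7 99.7] CR [  46.4 -168.2]
vial_1 0.55 [0.4737 0.1422 0.011 ] FR [-25.3  24.1] CR [   3.7 -250. ]
vial_1 0.53 [0.5979 0.3046 0.011 ] FR [102.8 183.5] CR [109.9 -75.3]
vial_1 0.5 [0.5404 0.4223 0.011 ] FR [ 48.2 302.5] CR [40.2 35.6]
```

View pics/g2.png

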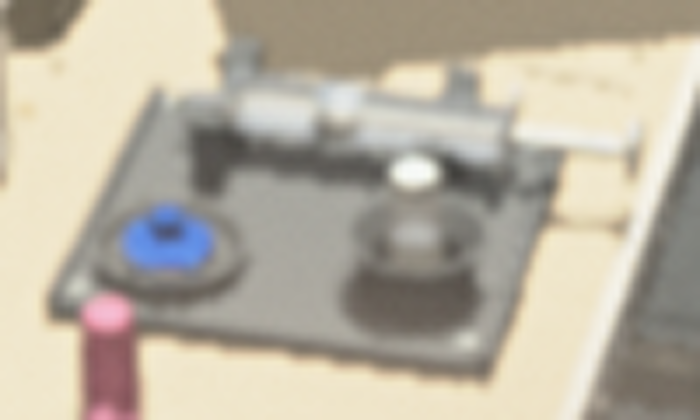

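View pics/g1.png

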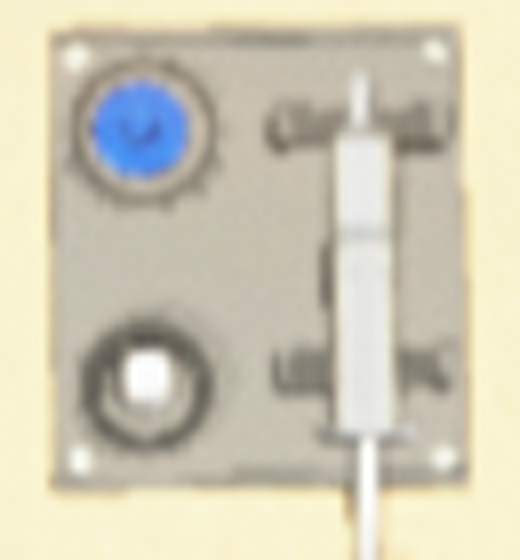

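```bash
python3 - <<'E'
from h import *
b=cv2.imread("pics/side40.png"); S=9;x0,y0=305,232
c=cv2.resize(b[y0:y0+36,x0:x0+80],None,fx=S,fy=S,interpolation=cv2.INTER_CUBIC); e=c.copy()
t=np.radians(1.4); 
def W(x,y,z): return np.array([.4997+x*np.cos(t)-y*np.sin(t),.121+x*np.sin(t)+y*np.cos(t)+.0046,z])  # +side bias
f=lambda p:tuple(int(v) for v in (proj("side",p)[0]-[x0,y0]+.5)*S)
for z,col in ((.017,(0,0,255)),(.0255,(0,255,0)),(.034,(255,0,0))):
    cv2.line(e,f(W(.047,-.027,z)),f(W(-.085,-.027,z)),col,1)
for x in (.047,.030,-.047,-.085): cv2.circle(e,f(W(x,-.027,.0255)),3,(0,255,255),-1)
cv2.imwrite("pics/g3.png",np.vstack([c,e]))
for q in ((47,0),(-47,0)): pass
E
```

```text
(no output)
```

View pics/g3.png

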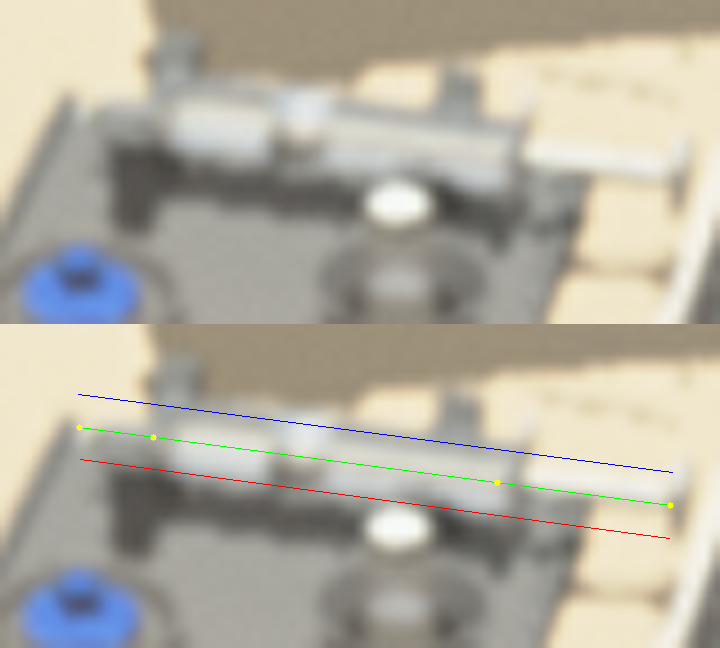

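```bash
python3 - <<'E'
from h import *
print(ctrl.job_done()); s=ctrl.state(); print(s["time"],s["tool_pos"],s["force"])
E
```

```text
the job is handed in; nothing more can be done
None
the job is handed in; nothing more can be done
```

Both kits are made up and I handed the job in at about 29 s of the 128 s allowed. Each part was placed on the first try; no verdict was given.

**Last picture checks**, in rack coordinates from the top camera:

| Part | Measured position | Target |
|---|---|---|
| Syringe barrel middle | within about 2 mm of midway, y about -27.5 mm | midway, y = -27 mm |
| Filter | (33, 31) mm, stem up, clear of the seat wall all round | (33, 30) mm |
| Vial in seat rack | (-35, 29) mm, upright | (-36, 30) mm |
| Short column middle | x about -3 mm, y about -25 mm, parallel to the rack | x = 0, y = -27 mm |
| Vial in fittings rack | (37, 32) mm, upright | (36, 30) mm |

The pink and yellow look-alikes, the marker and the long column were left alone. The gripper ended clear of everything, at 0.13 m height.

**What disagreed or stayed uncertain:**
- **Cameras:** they differed by about 6–8 mm in y. I corrected both using the y position of the gripped column.
- **Trained network:** its final points put the syringe and both vials 6 to 14 mm away from my own measurements, and the filter about 4 mm away. The pictures supported my measurements, so I kept those.
- **Syringe level:** the side view suggests a nozzle-down tilt of 0.04 rad at most, within the 0.12 rad limit. The full-width barrel overlaps the nozzle-side saddle by only about 2 mm.
- **Filter grip:** the fingers closed to 22 mm on the 26 mm filter, narrower than expected. It still lifted and seated cleanly.

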